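# Set and lock the chill plate, then load and close the dessert pots

### The arm

A 6-joint arm with a two-finger parallel gripper is mounted at the origin on the work surface. World frame = base frame: x ahead of the robot, y to its left, z up, the work surface at z = 0. Lengths are in m, angles in degrees, forces in N, time in s.
With the tool pointing down it reaches from about 0.375 to 0.9 m from the base axis. Payload 3.1 kg.
Tool frame: the origin (TCP) lies between the finger pads; the fingertips stand 22 mm ahead of it and the grasp point (between the pads) lies 3 mm ahead of it (bot.tip_extent is the distance from the TCP to the fingertips, in m); y points along the fingers, z is the direction in which the jaws open and shut, and the axes are right-handed (so a half turn about y gives the same grasp; the last joint's range is limited). The gripper opens to 87 mm and grips with 3 to 60 N. Pads are 19 mm wide; open, the fingers measure 117 mm over their backs; the gripper's body (75 mm by 190 mm) begins 51 mm behind the grasp point.
Start: joints at [-76.06, 30.224, 82.088, -0, 67.689, -10.227], TCP at [0.256, -0.57, 0.245] pointing down, gripper open.
Joint ranges: [-176.69, 176.69], [-43.24, 126.21], [12.49, 139.97], [-82, 262], [0, 151.66], [-163.58, 163.58]. Speed limits (degrees/s): [159.86, 159.86, 180, 180, 180, 180].

### API

Orientations are given as a 3x3 rotation matrix whose columns are the frame's x, y, z axes.
In Python, from rig import bot, eyes, models gives the robot as it stands. The module is installed in compiled form; this text tells all that it offers.
- The arm moves only by the tool arm_command, never from a script. Its arguments are lists of equal length, an entry for each row: "translation": the shift along the tool's x, y, z each as a share of 0.08 m, from -1 to 1, a list of three; "rotation": the turn, a rotation vector about the tool's x, y, z each as a share of 60 degrees, from -1 to 1, a list of three; "grip": the closure, from -1 (fully open) to 1 (shut), so that 0 is half open. In form: {"translation": [[x, y, z], ...], "rotation": [[rx, ry, rz], ...], "grip": [grip, ...]}. A call has 1 to 5 rows; each row is the pose to reach, as a shift and turn from the pose commanded when the call began, along the tool's axes at that moment; what a row does not reach only later rows make up. A row lasts 1/10 s, in which the tool goes at most 50 mm and 8.59 degrees, less where a joint would pass 70% of its speed; a pose out of reach is approached as far as the arm can. A call with a number of a shift or a turn outside -1 to 1 is refused whole. A call with a gripper value outside its range is refused whole. The fingers move at their own pace and stop on an object; the grip force is fixed at half the most. Time passes only in rows, so rows that repeat a pose let the fingers close. It gives the time, the measured TCP pose, the force and the opening at its end, in the units of the state.
- bot.read_state(): the state, without advancing time (a new reading comes with each control period).
- eyes.capture(name): name is "scene" or "top" or "wrist"; returns a dict with "image" (420x560x3 uint8, blue, green, red), "mtx" (3x3 intrinsics, pixels), "rvec" (rotation vector, rad) and "tvec" (3), from world to camera coordinates, as OpenCV has them; the wrist camera has in their place "hand_eye" (4x4, takes a point from camera to tool coordinates, whose origin is the TCP and whose axes are the tool frame's). Camera axes: x right, y down, z forward; pixel columns grow to the right and rows downward; lengths in m; the calibration is good to about 2 mm. A picture is of the moment at which its call begins: read the wrist's pose just before it. There is no depth.
- bot.hand_in(): hands the job in, once; it reports no verdict.
Trained networks look in the newest picture that a camera, given by its name, has taken for a name from the list of things; names that differ only in an ending like _2 or _b are one class to them, and where a whole thing is asked for, a point or a joint stands for the part that bears it (a point fixed in the world has none). Each returns a list of dicts, best first, with "conf" (0 to 1); they miss things now and then, are a little off and sometimes report something else, mostly with a low value. They report only what shows in the picture. A call takes as long as a camera call. They do not tell look-alikes from the thing itself.
- models.recognise(camera, thing): "extent" ([left, top, right, bottom] as shares, 0 to 1, of the picture: columns of its width, rows of its height, round what is visible of it).
- models.spot_point(camera, thing): "point" ([column, row] as shares, 0 to 1, of the picture: columns of its width, rows of its height: a listed point, or the origin of a listed thing).
The state is a dict: "time_s": time; "joint_positions": joint angles; "qvel": joint speeds; "tau": joint torques, N m; "position": TCP position; "tcp_rot": TCP orientation; "force": force on the tool from outside, world axes, zero at the start; "moment": the same for the moment, N m; "opening": opening from 0.0 (shut) to 1.0 (fully open).
Only numpy, scipy, OpenCV 4.12 (cv2) and the standard library are available. Lean on these libraries where they do the work, as an engineer would, in place of code of your own. Each camera call takes 0.05 s, during which the arm holds its last target. There are 200 camera calls.

### The job

Get the chill plate going for today's dessert pots, in this order: pull the black knob switch on the front of its control head right out, turn the dial until its pointer lines up with the white set-point tab, then turn the steel lock ring under the dial clockwise until it is tight, leaving the dial on the tab. Only after that stand every dessert pot upright on the metal plate, wholly on it, and press each lid down fully home; last of all push the knob switch back in, without knocking over the glass tumbler or the gel bottle.

Things in the scene. Friction and masses are not known exactly. Their poses are not given: they have to be found in the camera images.
- unit: chill plate, fixed in place: a low slab with a flat metal top 210 mm (its x) by 320 mm (its y) and 28 mm high; origin under the centre of that metal plate, on the table, z up; -x is its front, facing the robot. The control head, a grey box 150 x 150 mm and 50 mm high, adjoins the plate's -y end: its centre is at (30, -235) mm in this frame, its front face at x = -45 mm
- pull_grip (a point): point to grip on the black push-pull knob switch: centre of a horizontal cylinder 28 mm in diameter and 26 mm long, 34 mm above the table, standing out from the head's front face (16 mm clear gap behind it when in), its axis along the unit's x; it can be pinched from above across the unit's y
- pull (a joint): knob switch, in m: 0 pushed in, 0.014 pulled right out, away from the head along the unit's -x; moves with about 4 N and stays where it is left
- dial_tip (a point): outer end of the white pointer line on top of the dial, 17 mm from the dial's axis, 114 mm above the table. The dial is a round black knob 36 mm in diameter and 30 mm high (84 to 114 mm above the table) on the upright axis that passes through the unit's (30, -235) mm
- dial (a joint): dial, in rad, 0 to 4.8, growing clockwise seen from above; at 0 the pointer points along the unit's +x. It turns with about 0.05 N m and stays where it is left
- tab: set-point tab: a flat white strip 30 x 7 x 3 mm on top of the control head, pointing radially at the dial; origin on the dial's axis at the head's top, 50 mm above the table; its +x runs from the axis along the strip (38 to 68 mm out). It does not move. The pointer is set when it points the same way as this +x
- ring_grip (a point): point to grip on the lock ring: on the dial's axis, 70 mm above the table. The ring is a knurled steel collar 62 mm in diameter, 57 to 79 mm above the table, directly under the dial and coaxial with it; straddle the dial from above and grip the ring across its diameter
- ring (a joint): lock ring, in rad: 0 slack, growing clockwise seen from above, tight against its stop at 1.3; turns with about 0.15 N m and stays where it is left. Turning it does not turn the dial
- pot1: dessert pot (may be absent): round cup 58 mm in diameter and 46 mm high with a round white lid 64 mm in diameter and 6 mm thick; origin at the centre of the underside, z up; about 120 to 240 g. The lid's top is 60 mm above the origin while it is up and 52 mm when it is home
- pot2: dessert pot (may be absent): round cup 58 mm in diameter and 46 mm high with a round white lid 64 mm in diameter and 6 mm thick; origin at the centre of the underside, z up; about 120 to 240 g. The lid's top is 60 mm above the origin while it is up and 52 mm when it is home
- pot3: dessert pot (may be absent): round cup 58 mm in diameter and 46 mm high with a round white lid 64 mm in diameter and 6 mm thick; origin at the centre of the underside, z up; about 120 to 240 g. The lid's top is 60 mm above the origin while it is up and 52 mm when it is home
- pot4: dessert pot (may be absent): round cup 58 mm in diameter and 46 mm high with a round white lid 64 mm in diameter and 6 mm thick; origin at the centre of the underside, z up; about 120 to 240 g. The lid's top is 60 mm above the origin while it is up and 52 mm when it is home
- pot1_lid (a joint): lid of pot1, in m: 0 up, 0.008 pressed fully home; about 6 N pushes it down, and it stays where it is left; it does not come off
- pot2_lid (a joint): lid of pot2, in m: 0 up, 0.008 pressed fully home; about 6 N pushes it down, and it stays where it is left; it does not come off
- pot3_lid (a joint): lid of pot3, in m: 0 up, 0.008 pressed fully home; about 6 N pushes it down, and it stays where it is left; it does not come off
- pot4_lid (a joint): lid of pot4, in m: 0 up, 0.008 pressed fully home; about 6 N pushes it down, and it stays where it is left; it does not come off
- tumbler: glass tumbler, 64 mm wide and 85 mm high, origin under its centre; leave it standing
- gel: clear gel bottle, 60 mm wide and 150 mm high, origin under its centre; leave it standing
Mind the look-alikes: they are no part of the job. Leave any pink look-alike of the pot1 alone.

How it is judged:
By the outcome, as a careful person would: the job done as asked, in the order asked, and still so for the second after the job is handed in, with the robot touching nothing.
Of pot1, pot2, pot3, pot4 only 2 to 3 are there at a start; the rules pass over those that are not, and their reading is None.
At some moment in a run one of pot1, pot2, pot3, pot4 may be knocked a few centimetres aside while the robot is not near it.
It also fails if it takes over 210 s, if anything falls off the work surface, if the arm or the gripper's body presses on something with over 40 N, if the wrist force passes 120 N, or if a joint passes its speed limit or range.

## Working session

There is one attempt and no reset: what is moved stays moved. The work goes in short steps, Python scripts to look and compute and a tool call to move; the robot and the scene stay as the last step left them, time stands still between calls to the robot, and variables do not carry over. Pictures are saved under pics/ and viewed, about 12 in all and at most 16, crops included, and the job is handed in when it is done.

Besides the shell and the picture viewer there is one more tool, called after "Emit:" as name(argument=value, ...), one argument or row to a line, values as JSON. arm_command: Moves the arm, as the interface text tells. Shift numbers are shares of 0.08 m and turn numbers shares of 60 degrees, none past 1 either way. Its arguments: {"type":"object","properties":{"translation":{"type":"array"},"rotation":{"type":"array"},"grip":{"type":"array"}},"required":["translation","rotation","grip"]}

```bash
ls; mkdir -p pics; cat > h.py <<'E'
import numpy as np, cv2
from rig import bot, eyes, models
def cap(n, save=None):
    s=bot.read_state(); c=eyes.capture(n)
    if n=="wrist":
        T=np.eye(4);T[:3,:3]=np.array(s["tcp_rot"]);T[:3,3]=s["position"]
        W=T@np.array(c["hand_eye"]); R=W[:3,:3]; o=W[:3,3]
        Rc=R.T; t=-Rc@o
    else:
        Rc=cv2.Rodrigues(np.array(c["rvec"],float))[0]; t=np.array(c["tvec"],float).ravel()
    c.update(R=Rc,t=t,o=-Rc.T@t,K=np.array(c["mtx"]))
    if save: cv2.imwrite("pics/"+save+".png",c["image"])
    return c
def at(c,px,z):
    d=c["R"].T@np.linalg.inv(c["K"])@np.array([px[0],px[1],1.])
    return c["o"]+d*(z-c["o"][2])/d[2]
def proj(c,p):
    q=c["K"]@(c["R"]@np.array(p,float)+c["t"]); return q[:2]/q[2]
def pts(c,n,thing,z,minc=0.2):
    out=[]
    for d in models.spot_point(n,thing):
        if d["conf"]<minc: continue
        px=np.array(d["point"])*[560,420]
        print(n,thing,round(d["conf"],2),px.round(0),at(c,px,z).round(3)[:2])
        out.append(at(c,px,z))
    return out
E
python3 - <<'E'
from h import *
s=bot.read_state()
print(np.round(s["tcp_rot"],2).tolist(), s["time_s"],s["opening"])
ims=[]
for n in ("scene","top"):
    c=cap(n,n+"0"); ims.append(c["image"])
    print(n,c["o"].round(2))
    for th,z in (("unit",0),("pull_grip",.034),("dial_tip",.114),("tab",.05),("ring_grip",.07),("pot1",0),("tumbler",0),("gel",0)):
        pts(c,n,th,z)
cv2.imwrite("pics/both0.png",cv2.resize(np.vstack(ims),None,fx=.71,fy=.71))
print(bot.read_state()["time_s"])
E
```

```text
pics
[[-0.91, -0.0, 0.41], [-0.41, 0.0, -0.91], [-0.0, -1.0, -0.0]] 0.0 1.003277248613606
scene [1.35 0.35 1.07]
scene unit 0.56 [368. 282.] [0.595 0.171]
scene pull_grip 0.62 [295. 216.] [ 0.518 -0.071]
scene dial_tip 0.65 [276. 230.] [ 0.643 -0.056]
scene ring_grip 0.57 [277. 237.] [ 0.63  -0.061]
scene pot1 0.87 [203. 171.] [ 0.464 -0.401]
scene pot1 0.8 [271. 199.] [ 0.465 -0.171]
scene pot1 0.77 [312. 208.] [ 0.443 -0.057]
scene pot1 0.72 [177. 200.] [ 0.594 -0.399]
scene pot1 0.6 [245. 141.] [ 0.287 -0.364]
scene pot1 0.59 [221. 216.] [ 0.585 -0.26 ]
scene tumbler 0.64 [167. 232.] [ 0.7   -0.352]
scene gel 0.82 [272. 310.] [0.776 0.006]
top [ 0.48 -0.09  0.95]
top unit 0.96 [178. 186.] [0.586 0.169]
top pull_grip 0.67 [274. 210.] [ 0.528 -0.066]
top dial_tip 0.74 [270. 154.] [ 0.645 -0.058]
top ring_grip 0.66 [271. 165.] [ 0.628 -0.061]
top ring_grip 0.29 [392. 139.] [ 0.692 -0.333]
top pot1 0.96 [398. 311.] [ 0.291 -0.367]
top pot1 0.88 [407. 189.] [ 0.585 -0.39 ]
top pot1 0.84 [269. 248.] [ 0.437 -0.056]
top pot1 0.83 [317. 236.] [ 0.467 -0.171]
top pot1 0.63 [413. 243.] [ 0.455 -0.405]
top pot1 0.55 [349. 188.] [ 0.587 -0.249]
top pot1 0.47 [274. 165.] [ 0.64  -0.065]
top tumbler 0.9 [394. 142.] [ 0.7   -0.357]
top tumbler 0.36 [352. 189.] [ 0.583 -0.256]
top gel 0.76 [244. 108.] [0.781 0.013]
0.9
```

```bash
python3 - <<'E'
import cv2
im=cv2.imread("pics/top0.png"); print(im.shape)
cv2.imwrite("pics/v1.png",cv2.resize(im,(800,600),interpolation=cv2.INTER_CUBIC))
im=cv2.imread("pics/scene0.png")[110:350,130:450]
cv2.imwrite("pics/v2.png",cv2.resize(im,(800,600),interpolation=cv2.INTER_CUBIC))
E
```

```text
(420, 560, 3)
```

View pics/v1.png

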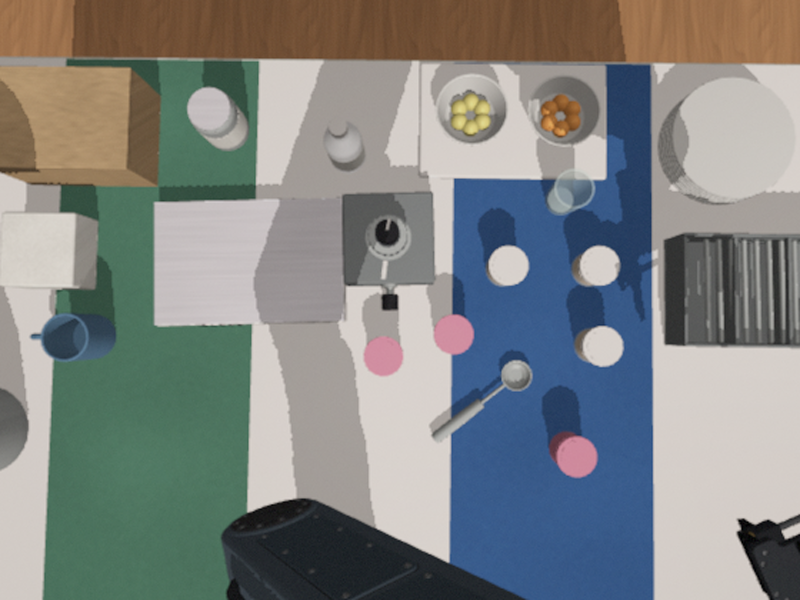

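View pics/v2.png

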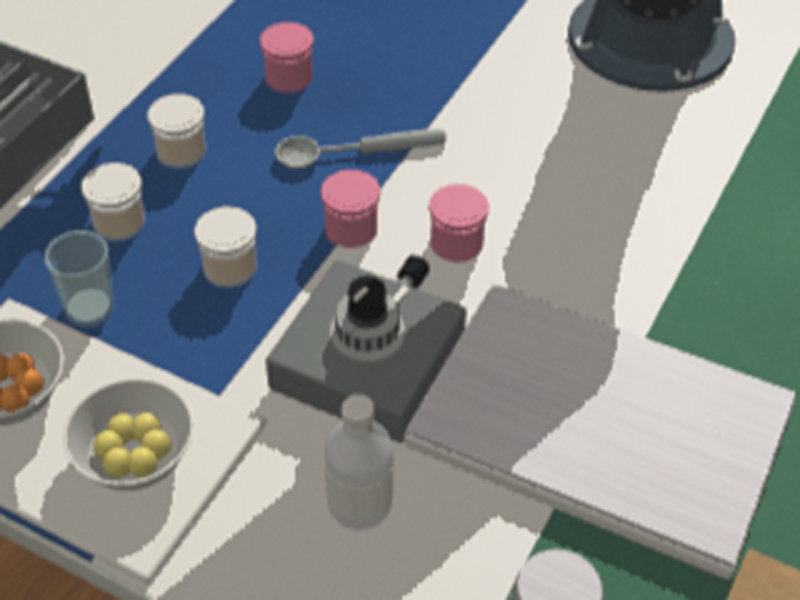

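The top view shows three cream-lidded pots at v1 pixels (508,265), (597,265) and (600,346). They match the description. The three pink look-alikes at (383,356), (453,334) and (575,456) stay untouched. The tab seems to point toward the robot, at (384,268), and the knob is at (390,300). I'll move above the front of the head for a closer look.

Emit:
arm_command(
  translation=[
    [-0.9, 0, -0.73],
    [-0.9, 0, -0.73],
  ],
  rotation=[
    [0, 0, 0],
    [0, 0, 0],
  ],
  grip=[-1, -1],
)

```text
time_s: 1.1
position: [0.2977, -0.4867, 0.2442]
tcp_rot: [[-0.913, 0.0, 0.407], [-0.407, 0.001, -0.913], [-0.001, -1.0, -0.0]]
force: [1.1, 0.8, -0.5]
opening: 1.0
```

Emit:
arm_command(
  translation=[
    [-0.9, 0, -0.73],
    [-0.9, 0, -0.73],
  ],
  rotation=[
    [0, 0, 0],
    [0, 0, 0],
  ],
  grip=[-1, -1],
)

```text
time_s: 1.3
position: [0.34, -0.4026, 0.2446]
tcp_rot: [[-0.913, 0.0, 0.409], [-0.409, 0.001, -0.913], [-0.0, -1.0, -0.001]]
force: [0.2, -0.6, -0.0]
opening: 1.0
```

Emit:
arm_command(
  translation=[
    [-0.9, 0, -0.73],
    [-0.9, 0, -0.73],
  ],
  rotation=[
    [0, 0, 0],
    [0, 0, 0],
  ],
  grip=[-1, -1],
)

```text
time_s: 1.5
position: [0.3818, -0.3197, 0.2447]
tcp_rot: [[-0.912, 0.0, 0.409], [-0.409, 0.0, -0.912], [-0.0, -1.0, -0.0]]
force: [0.0, -0.4, -0.1]
opening: 0.998
```

Emit:
arm_command(
  translation=[
    [-0.9, 0, -0.73],
    [-0.9, 0, -0.73],
  ],
  rotation=[
    [0, 0, 0],
    [0, 0, 0],
  ],
  grip=[-1, -1],
)

```text
time_s: 1.7
position: [0.4237, -0.2371, 0.2448]
tcp_rot: [[-0.912, 0.001, 0.409], [-0.409, 0.0, -0.912], [-0.0, -1.0, 0.0]]
force: [0.2, -0.1, 0.4]
opening: 0.998
```

Emit:
arm_command(
  translation=[
    [-0.9, 0, -0.73],
    [-0.9, 0, -0.73],
  ],
  rotation=[
    [0, 0, 0],
    [0, 0, 0],
  ],
  grip=[-1, -1],
)

```text
time_s: 1.9
position: [0.4656, -0.1543, 0.2449]
tcp_rot: [[-0.912, 0.001, 0.41], [-0.41, -0.0, -0.912], [-0.001, -1.0, 0.0]]
force: [0.7, 0.3, 0.1]
opening: 1.002
```

Emit:
arm_command(
  translation=[
    [-0.9, 0, -0.73],
    [-0.9, 0, -0.73],
    [-0.9, 0, -0.73],
    [-0.9, 0, -0.73],
    [-0.9, 0, -0.73],
  ],
  rotation=[
    [0, 0.4, 0],
    [0, 0.4, 0],
    [0, 0.4, 0],
    [0, 0.4, 0],
    [0, 0.4, 0],
  ],
  grip=[-1, -1, -1, -1, -1],
)

```text
time_s: 2.4
position: [0.5065, -0.0738, 0.2446]
tcp_rot: [[-1.0, -0.0, 0.006], [-0.006, -0.0, -1.0], [0.0, -1.0, 0.0]]
force: [-1.1, 0.1, 1.0]
opening: 1.002
```

```bash
cat >> h.py <<'E'
def plan(p, head=180.):
    """world TCP target p; head = heading of tool x (deg). Prints shares in tool axes, and turn about y."""
    s=bot.read_state(); R=np.array(s["tcp_rot"]); d=R.T@(np.array(p)-s["position"])
    h=np.degrees(np.arctan2(R[1,0],R[0,0])); turn=-((head-h+180)%360-180)
    print("shares",(d/.08).round(2),"turn",round(turn/60,3),"pos",np.round(s["position"],4),"h",h.round(1),"open",round(s["opening"],3),"F",np.round(s["force"],1),"t",round(s["time_s"],1))
E
python3 - <<'E'
from h import *
c=cap("wrist","w1"); print(c["o"].round(3),c["R"].round(2).tolist())
plan([.5,-.07,.245])
for th,z in (("unit",0),("pull_grip",.034),("dial_tip",.114),("tab",.05),("ring_grip",.07)): pts(c,"wrist",th,z)
cv2.imwrite("pics/v3.png",cv2.resize(c["image"],(800,600)))
E
```

```text
[ 0.575 -0.073  0.386] [[0.01, -1.0, 0.0], [-0.97, -0.01, 0.25], [-0.25, -0.0, -0.97]]
shares [ 0.08 -0.01 -0.05] turn 0.005 pos [ 0.5063 -0.0743  0.2446] h -179.7 open 0.998 F [ 0.1 -0.4 -0.6] t 2.5
wrist unit 0.69 [49. 97.] [0.593 0.174]
wrist pull_grip 0.7 [267. 165.] [ 0.526 -0.061]
```

View pics/v3.png

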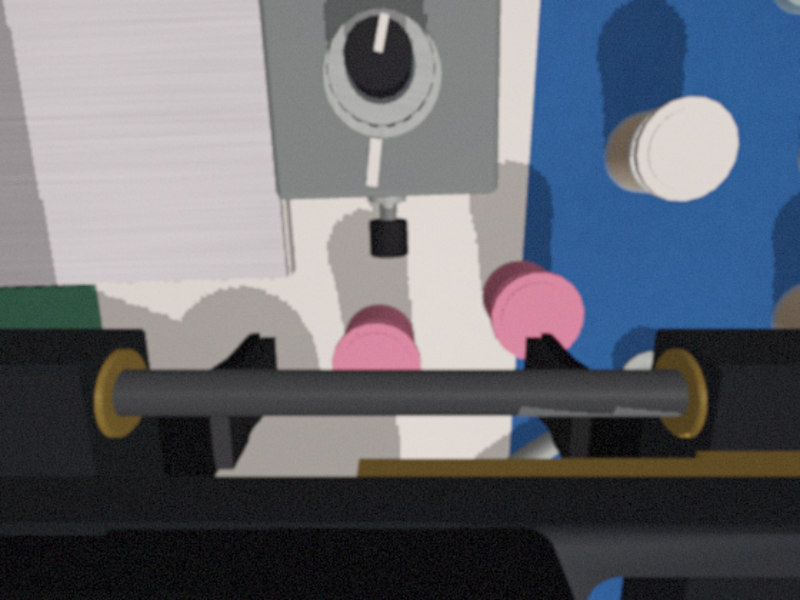

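The wrist view shows the tab strip from (376,139) to (373,186) and the pointer from (380,50) to (384,14). The knob is at (388,238), and a pink pot sits behind it at (377,350). Next I'll work out the angles.

```bash
python3 - <<'E'
from h import *
c=cap("wrist")
im=c["image"]
def seg(a,b,z,n):
    A=at(c,np.array(a)*.7,z)[:2];B=at(c,np.array(b)*.7,z)[:2];d=B-A
    print(n,A.round(4),B.round(4),"head",np.degrees(np.arctan2(d[1],d[0])).round(1),np.linalg.norm(d).round(4))
seg((376,139),(373,186),.053,"tab")
seg((380,50),(384,14),.114,"ptr")
seg((281,196),(496,189),.05,"headfront")
seg((60,280),(288,274),.028,"platefront")
seg((288,274),(262,0),.028,"plate side")
seg((371,238),(407,238),.034,"knob width")
seg((389,222),(389,255),.048,"knob length top")
# segmentation: white strips in head region
m=(im.min(2)>185).astype(np.uint8)
n,l,st,ce=cv2.connectedComponentsWithStats(m[:136,195:345])
for i in range(1,n):
    if 20<st[i][4]<400:
        ys,xs=np.where(l==i); p=np.stack([xs+195,ys],1).astype(np.float32)
        r=cv2.minAreaRect(p); print(i,st[i],r)
E
```

```text
tab [ 0.5916 -0.0585] [ 0.5619 -0.0562] head 175.6 0.0298
ptr [ 0.6315 -0.0638] [ 0.648  -0.0659] head -7.4 0.0166
headfront [0.5551 0.0056] [ 0.56   -0.1382] head -88.1 0.1439
platefront [0.4921 0.1789] [0.497  0.0089] head -88.4 0.17
plate side [0.497  0.0089] [0.6793 0.016 ] head 2.2 0.1825
knob width [ 0.5247 -0.0533] [ 0.5248 -0.0791] head -89.9 0.0258
knob length top [ 0.5377 -0.0666] [ 0.5149 -0.0665] head 179.8 0.0228
1 [ 66  10   9  26 128] ((264.67999267578125, 22.26000213623047), (5.008792877197266, 25.670063018798828), 10.304845809936523)
2 [ 61  97  10  33 239] ((260.3808898925781, 113.12007904052734), (7.363516330718994, 32.39947509765625), 4.969740867614746)
```

Emit:
arm_command(
  translation=[
    [-0.27, 1, -0.09],
    [-0.27, 1, -0.09],
    [-0.27, 1, -0.09],
  ],
  rotation=[
    [0, -0.027, 0],
    [0, -0.027, 0],
    [0, -0.027, 0],
  ],
  grip=[-0.5, -0.5, -0.5],
)

```text
time_s: 3.05
position: [0.5261, -0.0658, 0.1609]
tcp_rot: [[-0.999, -0.008, 0.031], [-0.031, 0.003, -1.0], [0.008, -1.0, -0.003]]
force: [-0.3, 0.1, 0.4]
opening: 0.814
```

Emit:
arm_command(
  translation=[
    [0, 0.8, 0],
    [0, 0.8, 0],
    [0, 0.8, 0],
    [0, 0.8, 0],
  ],
  rotation=[
    [0, 0, 0],
    [0, 0, 0],
    [0, 0, 0],
    [0, 0, 0],
  ],
  grip=[-0.3, -0.3, -0.3, -0.3],
)

```text
time_s: 3.45
position: [0.529, -0.0669, 0.1019]
tcp_rot: [[-1.0, 0.002, 0.031], [-0.031, -0.001, -1.0], [-0.002, -1.0, 0.001]]
force: [0.2, -0.7, 0.7]
opening: 0.654
```

```bash
python3 - <<'E'
from h import *
plan([.5276,-.067,.037],181.9); print(np.round(bot.read_state()["joint_positions"],1))
c=cap("wrist"); pts(c,"wrist","pull_grip",.034)
cv2.imwrite("pics/v4.png",c["image"])
E
```

```text
shares [ 0.02  0.81 -0.  ] turn -0.002 pos [ 0.529  -0.0669  0.1019] h -178.2 open 0.654 F [ 0.2 -0.7  0.7] t 3.5
[-19.2  35.6 102.2  -0.   42.1  69. ]
```

View pics/v4.png

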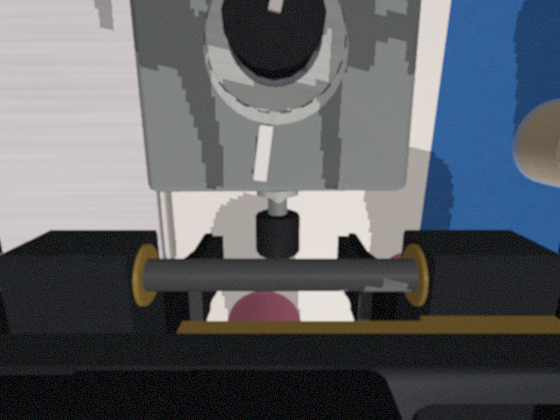

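The knob sits at (278,233), centred between the fingers, so I'll go down, grip and pull.

Emit:
arm_command(
  translation=[
    [0.02, 0.81, 0],
    [0.02, 0.81, 0],
    [0.02, 0.81, 0],
    [0.02, 0.81, 0],
  ],
  rotation=[
    [0, 0, 0],
    [0, 0, 0],
    [0, 0, 0],
    [0, 0, 0],
  ],
  grip=[-0.3, -0.3, -0.3, -0.3],
)

```text
time_s: 3.95
position: [0.5276, -0.0668, 0.037]
tcp_rot: [[-1.0, 0.002, 0.031], [-0.031, -0.001, -1.0], [-0.002, -1.0, 0.001]]
force: [0.2, 0.2, 0.0]
opening: 0.65
```

Emit:
arm_command(
  translation=[
    [0, 0, 0],
    [0, 0, 0],
    [0, 0, 0],
    [0, 0, 0],
    [0, 0, 0],
  ],
  rotation=[
    [0, 0, 0],
    [0, 0, 0],
    [0, 0, 0],
    [0, 0, 0],
    [0, 0, 0],
  ],
  grip=[1, 1, 1, 1, 1],
)

```text
time_s: 4.45
position: [0.5266, -0.0655, 0.0362]
tcp_rot: [[-1.0, 0.0, 0.029], [-0.029, 0.002, -1.0], [-0.0, -1.0, -0.002]]
force: [1.3, 3.3, 3.5]
opening: 0.311
```

Emit:
arm_command(
  translation=[
    [0.06, 0, 0],
    [0.12, 0, 0],
    [0.17, 0, 0],
    [0.2, 0, 0],
    [0.2, 0, 0],
  ],
  rotation=[
    [0, 0, 0],
    [0, 0, 0],
    [0, 0, 0],
    [0, 0, 0],
    [0, 0, 0],
  ],
  grip=[1, 1, 1, 1, 1],
)

```text
time_s: 4.95
position: [0.5129, -0.0661, 0.0362]
tcp_rot: [[-1.0, 0.006, 0.029], [-0.029, 0.0, -1.0], [-0.006, -1.0, -0.0]]
force: [4.8, 7.8, 0.7]
opening: 0.311
```

Emit:
arm_command(
  translation=[
    [0.03, 0, 0],
    [0.05, 0, 0],
    [0.05, 0, 0],
  ],
  rotation=[
    [0, 0, 0],
    [0, 0, 0],
    [0, 0, 0],
  ],
  grip=[1, 1, 1],
)

```text
time_s: 5.25
position: [0.5128, -0.0662, 0.0363]
tcp_rot: [[-1.0, 0.013, 0.028], [-0.028, -0.001, -1.0], [-0.013, -1.0, 0.001]]
force: [12.4, 12.3, -4.9]
opening: 0.312
```

Emit:
arm_command(
  translation=[
    [0, 0, 0],
    [0, 0, 0],
    [0, 0, 0],
    [0, 0, 0],
  ],
  rotation=[
    [0, 0, 0],
    [0, 0, 0],
    [0, 0, 0],
    [0, 0, 0],
  ],
  grip=[-0.3, -0.3, -0.3, -0.3],
)

```text
time_s: 5.65
position: [0.5061, -0.0672, 0.0357]
tcp_rot: [[-1.0, -0.001, 0.031], [-0.031, 0.0, -1.0], [0.001, -1.0, -0.0]]
force: [-0.1, 0.1, -0.6]
opening: 0.587
```

Emit:
arm_command(
  translation=[
    [0, -1, 0],
    [0, -1, 0],
    [0, -1, 0],
  ],
  rotation=[
    [0, 0, 0],
    [0, 0, 0],
    [0, 0, 0],
  ],
  grip=[-0.3, -0.3, -0.3],
)

```text
time_s: 5.95
position: [0.5087, -0.0681, 0.1188]
tcp_rot: [[-1.0, 0.007, 0.031], [-0.031, -0.003, -1.0], [-0.007, -1.0, 0.003]]
force: [0.3, -0.1, 0.4]
opening: 0.645
```

Emit:
arm_command(
  translation=[
    [0, -1, 0],
    [0, -1, 0],
    [0, -1, 0],
    [0, -1, 0],
  ],
  rotation=[
    [0, 0, 0],
    [0, 0, 0],
    [0, 0, 0],
    [0, 0, 0],
  ],
  grip=[-0.3, -0.3, -0.3, -0.3],
)

```text
time_s: 6.35
position: [0.5061, -0.0671, 0.1956]
tcp_rot: [[-1.0, -0.0, 0.031], [-0.031, -0.0, -1.0], [0.0, -1.0, 0.0]]
force: [0.1, -1.6, -0.3]
opening: 0.648
```

```bash
cat >> h.py <<'E'
AX=np.array([.6315,-.0637])
def strips(c):
    """white strips near the dial: headings about the axis"""
    im=c["image"]; k=c["K"]
    m=(im.min(2)>150).astype(np.uint8); n,l,st,ce=cv2.connectedComponentsWithStats(m)
    for i in range(1,n):
        if not 25<st[i][4]<900: continue
        ys,xs=np.where(l==i); p=np.stack([xs,ys],1)
        for z,nm in ((.053,"tab"),(.114,"ptr")):
            P=np.array([at(c,q,z)[:2] for q in p]); r=np.linalg.norm(P.mean(0)-AX)
            if (nm=="tab" and not .03<r<.075) or (nm=="ptr" and r>.025): continue
            u,s_,v=np.linalg.svd(P-P.mean(0)); d=v[0]; rad=P.mean(0)-AX
            if d@rad<0: d=-d
            L=np.ptp((P-P.mean(0))@d); W=np.ptp((P-P.mean(0))@np.array([-d[1],d[0]]))
            if L<.009 or L>.045 or W>.015: continue
            print(nm,"px",ce[i].round(0),"centre",P.mean(0).round(4),"dir",np.degrees(np.arctan2(d[1],d[0])).round(1),"radial",np.degrees(np.arctan2(rad[1],rad[0])).round(1),"r",r.round(4),"L",L.round(4),"W",W.round(4))
E
python3 - <<'E'
from h import *
c=cap("wrist","w5"); strips(c); pts(c,"wrist","pull_grip",.034); pts(c,"wrist","dial_tip",.114)
plan([.6315,-.0637,.18],280)
cv2.imwrite("pics/v5.png",c["image"][:260,120:400])
E
```

```text
ptr px [279.   8.] centre [ 0.6355 -0.0622] dir -15.0 radial 21.1 r 0.0043 L 0.009 W 0.0046
wrist pull_grip 0.78 [278. 189.] [ 0.511 -0.065]
shares [-1.58  0.17  0.01] turn -1.637 pos [ 0.5052 -0.0667  0.1942] h -178.2 open 0.649 F [-0.4 -1.1  0.2] t 6.5
```

View pics/v5.png

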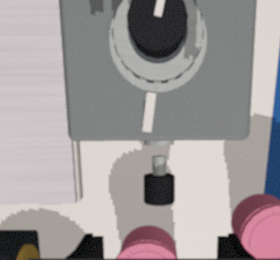

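Emit:
arm_command(
  translation=[
    [-0.75, -0.7, 0],
    [-0.75, -0.7, 0],
    [-0.75, -0.7, 0],
    [-0.75, -0.7, 0],
    [-0.75, -0.7, 0],
  ],
  rotation=[
    [0, 0, 0],
    [0, 0, 0],
    [0, 0, 0],
    [0, 0, 0],
    [0, 0, 0],
  ],
  grip=[-0.3, -0.3, -0.3, -0.3, -0.3],
)

```text
time_s: 7.0
position: [0.5643, -0.0647, 0.2496]
tcp_rot: [[-0.999, -0.005, 0.031], [-0.031, 0.002, -1.0], [0.005, -1.0, -0.002]]
force: [0.1, -0.6, -0.6]
opening: 0.653
```

```bash
python3 - <<'E'
from h import *
c=cap("wrist","w6"); strips(c); pts(c,"wrist","dial_tip",.114); pts(c,"wrist","tab",.05); pts(c,"wrist","ring_grip",.07)
plan([.6315,-.0637,.18],280)
im=c["image"].astype(int); p=proj(c,[*AX,.08]).astype(int); print(p)
# dial edge: dark disc
m=(im.max(2)<60).astype(np.uint8); n,l,st,ce=cv2.connectedComponentsWithStats(m)
for i in range(1,n):
    if 300<st[i][4]<20000 : print(st[i],ce[i].round(1))
cv2.imwrite("pics/v6.png",cv2.resize(c["image"][max(p[1]-140,0):p[1]+140,p[0]-140:p[0]+140],(560,560)))
E
```

```text
ptr px [282. 106.] centre [ 0.6395 -0.0631] dir -11.1 radial 4.4 r 0.008 L 0.0179 W 0.0047
wrist dial_tip 0.95 [282.  93.] [ 0.649 -0.063]
shares [-0.83  0.88  0.01] turn -1.637 pos [ 0.5654 -0.065   0.2507] h -178.2 open 0.655 F [ 0.3  0.  -0.5] t 7.2
[282 116]
[ 258   96   43   45 1330] [278.6 119.3]
[269 218  23  26 533] [279.8 230.9]
[  345   231   215    90 12863] [472.5 278.1]
[ 147  234  267   33 2059] [281.1 253.9]
```

View pics/v6.png

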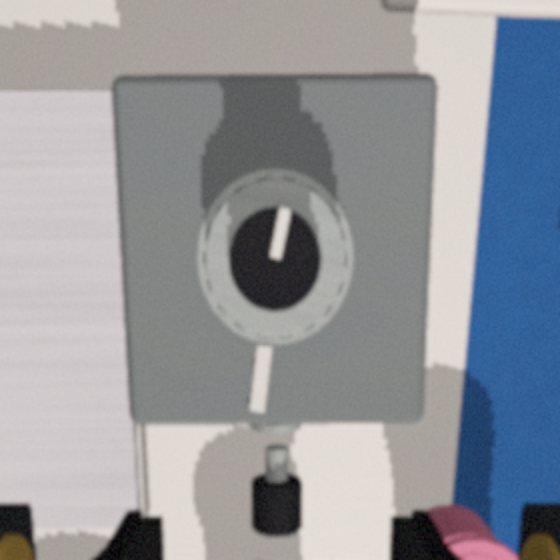

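```bash
python3 - <<'E'
from h import *
c=cap("wrist"); im=c["image"]
def fit(x0,x1,y0,y1,z,th,n):
    m=im[y0:y1,x0:x1].min(2)>th; ys,xs=np.where(m)
    P=np.array([at(c,(x+x0,y+y0),z)[:2] for x,y in zip(xs,ys)]); d=np.linalg.svd(P-P.mean(0))[2][0]
    print(n,len(P),P.mean(0).round(4),(np.degrees(np.arctan2(d[1],d[0]))%180).round(1),np.ptp(P,0).round(4)); return P.mean(0)
t=fit(262,286,160,187,.053,170,"tab")
p=fit(272,292,90,121,.114,150,"ptr")
# dial top circle: sample dark->bright along horizontal rows through centre
e=im.max(2)[100:118,240:320]
for r in (102,106,110): 
    xs=np.where(im.max(2)[r,240:325]<70)[0]+240; print(r,[at(c,(x,r),.114)[:2].round(4).tolist() for x in (xs.min(),xs.max())])
print(proj(c,[*AX,.114]))
E
```

```text
tab 209 [ 0.5784 -0.0559] 173.0 [0.0263 0.0103]
ptr 139 [ 0.6395 -0.0631] 168.2 [0.0166 0.0073]
102 [[0.6436, -0.0506], [0.6443, -0.0714]]
106 [[0.6406, -0.0475], [0.6414, -0.0739]]
110 [[0.6375, -0.046], [0.6385, -0.0763]]
[281.49021112 118.7154173 ]
```

Emit:
arm_command(
  translation=[
    [-0.82, 0, 0],
    [-0.82, 0, 0],
    [-0.82, 0, 0],
    [-0.82, 0, 0],
    [-0.82, 0, 0],
  ],
  rotation=[
    [0, -0.7, 0],
    [0, -0.7, 0],
    [0, -0.7, 0],
    [0, -0.7, 0],
    [0, -0.7, 0],
  ],
  grip=[-0.3, -0.3, -0.3, -0.3, -0.3],
)

```text
time_s: 7.75
position: [0.6318, -0.0631, 0.2512]
tcp_rot: [[-0.718, -0.001, 0.696], [-0.696, 0.0, -0.718], [0.001, -1.0, -0.001]]
force: [-0.6, -0.5, -0.3]
opening: 0.649
```

Emit:
arm_command(
  translation=[
    [0, 0, 0],
    [0, 0, 0],
    [0, 0, 0],
    [0, 0, 0],
    [0, 0, 0],
  ],
  rotation=[
    [0, -0.7, 0],
    [0, -0.7, 0],
    [0, -0.7, 0],
    [0, -0.7, 0],
    [0, -0.7, 0],
  ],
  grip=[-0.3, -0.3, -0.3, -0.3, -0.3],
)

```text
time_s: 8.25
position: [0.6317, -0.0631, 0.2515]
tcp_rot: [[-0.068, -0.001, 0.998], [-0.998, 0.0, -0.068], [-0.0, -1.0, -0.001]]
force: [0.5, 0.4, -0.2]
opening: 0.649
```

Emit:
arm_command(
  translation=[
    [0, 0, 0],
    [0, 0, 0],
    [0, 0, 0],
    [0, 0, 0],
  ],
  rotation=[
    [0, -0.2, 0],
    [0, -0.2, 0],
    [0, -0.2, 0],
    [0, -0.2, 0],
  ],
  grip=[-0.3, -0.3, -0.3, -0.3],
)

```text
time_s: 8.65
position: [0.6319, -0.0632, 0.2516]
tcp_rot: [[0.134, -0.0, 0.991], [-0.991, 0.0, 0.134], [-0.0, -1.0, -0.0]]
force: [-0.1, -0.3, 0.2]
opening: 0.654
```

```bash
python3 - <<'E'
from h import *
plan([.631,-.0618,.107],278); print(np.round(bot.read_state()["joint_positions"],1))
E
```

```text
shares [-0.02  1.81 -0.01] turn -0.005 pos [ 0.6319 -0.0632  0.2516] h -82.3 open 0.654 F [-0.1 -0.3  0.2] t 8.7
[-15.8  30.6  80.1   0.   69.3 -23.5]
```

Emit:
arm_command(
  translation=[
    [-0.02, 0.9, -0.01],
    [-0.02, 0.9, -0.01],
    [-0.02, 0.9, -0.01],
  ],
  rotation=[
    [0, 0, 0],
    [0, 0, 0],
    [0, 0, 0],
  ],
  grip=[-0.3, -0.3, -0.3],
)

```text
time_s: 8.95
position: [0.6282, -0.0609, 0.1759]
tcp_rot: [[0.134, -0.009, 0.991], [-0.991, 0.002, 0.135], [-0.004, -1.0, -0.008]]
force: [-1.0, 0.1, -0.2]
opening: 0.649
```

Emit:
arm_command(
  translation=[
    [0, 0.91, 0],
    [0, 0.91, 0],
    [0, 0.91, 0],
    [0, 0.91, 0],
  ],
  rotation=[
    [0, 0, 0],
    [0, 0, 0],
    [0, 0, 0],
    [0, 0, 0],
  ],
  grip=[-0.3, -0.3, -0.3, -0.3],
)

```text
time_s: 9.35
position: [0.6323, -0.062, 0.1083]
tcp_rot: [[0.135, 0.002, 0.991], [-0.991, -0.001, 0.135], [0.001, -1.0, 0.002]]
force: [0.5, 0.2, 0.4]
opening: 0.646
```

Emit:
arm_command(
  translation=[
    [0, 0, 0],
    [0, 0, 0],
    [0, 0, 0],
    [0, 0, 0],
    [0, 0, 0],
  ],
  rotation=[
    [0, 0, 0],
    [0, 0, 0],
    [0, 0, 0],
    [0, 0, 0],
    [0, 0, 0],
  ],
  grip=[1, 1, 1, 1, 1],
)

```text
time_s: 9.85
position: [0.6291, -0.0621, 0.1082]
tcp_rot: [[0.137, -0.004, 0.991], [-0.991, -0.001, 0.137], [0.0, -1.0, -0.004]]
force: [-5.0, -1.5, 7.0]
opening: 0.402
```

Emit:
arm_command(
  translation=[
    [0, 0, 0],
    [0, 0, 0],
    [0, 0, 0],
    [0, 0, 0],
    [0, 0, 0],
  ],
  rotation=[
    [0, 0.14, 0],
    [0, 0.28, 0],
    [0, 0.42, 0],
    [0, 0.5, 0],
    [0, 0.5, 0],
  ],
  grip=[1, 1, 1, 1, 1],
)

```text
time_s: 10.35
position: [0.6288, -0.0621, 0.1081]
tcp_rot: [[-0.379, -0.005, 0.925], [-0.925, -0.001, -0.379], [0.002, -1.0, -0.004]]
force: [-6.4, -1.7, 5.5]
opening: 0.408
```

Emit:
arm_command(
  translation=[
    [0, 0, 0],
    [0, 0, 0],
    [0, 0, 0],
    [0, 0, 0],
    [0, 0, 0],
  ],
  rotation=[
    [0, 0.14, 0],
    [0, 0.28, 0],
    [0, 0.42, 0],
    [0, 0.56, 0],
    [0, 0.6, 0],
  ],
  grip=[1, 1, 1, 1, 1],
)

```text
time_s: 10.85
position: [0.6285, -0.0618, 0.1081]
tcp_rot: [[-0.851, -0.006, 0.524], [-0.524, -0.0, -0.851], [0.005, -1.0, -0.003]]
force: [-6.9, -2.7, 7.5]
opening: 0.409
```

Emit:
arm_command(
  translation=[
    [0, 0, 0],
    [0, 0, 0],
    [0, 0, 0],
    [0, 0, 0],
    [0, 0, 0],
  ],
  rotation=[
    [0, 0.14, 0],
    [0, 0.28, 0],
    [0, 0.42, 0],
    [0, 0.56, 0],
    [0, 0.6, 0],
  ],
  grip=[1, 1, 1, 1, 1],
)

```text
time_s: 11.35
position: [0.6284, -0.0615, 0.1081]
tcp_rot: [[-0.997, -0.006, -0.076], [0.076, 0.0, -0.997], [0.006, -1.0, -0.0]]
force: [-7.4, -0.8, 7.1]
opening: 0.408
```

Emit:
arm_command(
  translation=[
    [0, 0, 0],
    [0, 0, 0],
    [0, 0, 0],
    [0, 0, 0],
    [0, 0, 0],
  ],
  rotation=[
    [0, 0.14, 0],
    [0, 0.28, 0],
    [0, 0.42, 0],
    [0, 0.56, 0],
    [0, 0.6, 0],
  ],
  grip=[1, 1, 1, 1, 1],
)

```text
time_s: 11.85
position: [0.6286, -0.0611, 0.1081]
tcp_rot: [[-0.762, -0.005, -0.648], [0.648, 0.001, -0.762], [0.005, -1.0, 0.003]]
force: [-5.7, 0.3, 8.6]
opening: 0.408
```

Emit:
arm_command(
  translation=[
    [0, 0, 0],
    [0, 0, 0],
    [0, 0, 0],
    [0, 0, 0],
    [0, 0, 0],
  ],
  rotation=[
    [0, 0.14, 0],
    [0, 0.28, 0],
    [0, 0.42, 0],
    [0, 0.56, 0],
    [0, 0.6, 0],
  ],
  grip=[1, 1, 1, 1, 1],
)

```text
time_s: 12.35
position: [0.6289, -0.061, 0.1081]
tcp_rot: [[-0.235, -0.004, -0.972], [0.972, 0.001, -0.235], [0.002, -1.0, 0.004]]
force: [-6.2, 2.0, 7.1]
opening: 0.408
```

Emit:
arm_command(
  translation=[
    [0, 0, 0],
    [0, 0, 0],
    [0, 0, 0],
    [0, 0, 0],
    [0, 0, 0],
  ],
  rotation=[
    [0, 0, 0],
    [0, 0, 0],
    [0, 0, 0],
    [0, 0, 0],
    [0, 0, 0],
  ],
  grip=[1, 1, 1, 1, 1],
)

```text
time_s: 12.85
position: [0.6289, -0.061, 0.1082]
tcp_rot: [[-0.238, -0.004, -0.971], [0.971, 0.001, -0.238], [0.002, -1.0, 0.004]]
force: [-5.3, 0.5, 6.8]
opening: 0.406
```

```bash
python3 - <<'E'
from h import *
plan([.631,-.0618,.107],104); print(np.round(bot.read_state()["joint_positions"],1))
c=cap("top"); im=c["image"]; p=proj(c,[*AX,.1]).astype(int)
cv2.imwrite("pics/t7.png",im); pts(c,"top","dial_tip",.114)
E
```

```text
shares [-0.02  0.01 -0.02] turn -0.004 pos [ 0.6289 -0.061   0.1082] h 103.8 open 0.406 F [-5.3  0.5  6.8] t 12.8
[-15.7  40.6  87.   -0.   52.7 150.6]
```

Emit:
arm_command(
  translation=[
    [0, 0, 0],
    [0, 0, 0],
    [0, 0, 0],
    [0, 0, 0],
    [0, 0, 0],
  ],
  rotation=[
    [0, 0, 0],
    [0, 0, 0],
    [0, 0, 0],
    [0, 0, 0],
    [0, 0, 0],
  ],
  grip=[-0.3, -0.3, -0.3, -0.3, -0.3],
)

```text
time_s: 13.45
position: [0.6314, -0.0617, 0.1069]
tcp_rot: [[-0.238, 0.0, -0.971], [0.971, -0.0, -0.238], [-0.0, -1.0, -0.0]]
force: [-0.3, -0.1, -0.4]
opening: 0.642
```

Emit:
arm_command(
  translation=[
    [0, -1, 0],
    [0, -1, 0],
    [0, -1, 0],
  ],
  rotation=[
    [0, 0, 0],
    [0, 0, 0],
    [0, 0, 0],
  ],
  grip=[-0.3, -0.3, -0.3],
)

```text
time_s: 13.75
position: [0.6346, -0.0625, 0.1919]
tcp_rot: [[-0.238, 0.01, -0.971], [0.971, -0.003, -0.239], [-0.005, -1.0, -0.009]]
force: [-0.5, -1.1, 0.1]
opening: 0.65
```

Emit:
arm_command(
  translation=[
    [0.7, -0.75, 0],
    [0.7, -0.75, 0],
    [0.7, -0.75, 0],
    [0.7, -0.75, 0],
    [0.7, -0.75, 0],
  ],
  rotation=[
    [0, 0, 0],
    [0, 0, 0],
    [0, 0, 0],
    [0, 0, 0],
    [0, 0, 0],
  ],
  grip=[-1, -1, -1, -1, -1],
)

```text
time_s: 14.25
position: [0.617, -0.0079, 0.2452]
tcp_rot: [[-0.238, -0.003, -0.971], [0.971, 0.0, -0.238], [0.001, -1.0, 0.003]]
force: [-0.6, -0.4, -0.8]
opening: 0.971
```

```bash
python3 - <<'E'
from h import *
plan([.629,-.0612,.107],104)
c=cap("wrist","w7"); strips(c); pts(c,"wrist","dial_tip",.114)
p=proj(c,[.629,-.0612,.08]).astype(int);print(p)
x0=max(p[0]-120,0);y0=max(p[1]-120,0);print(x0,y0)
cv2.imwrite("pics/v7.png",cv2.resize(c["image"][y0:y0+240,x0:x0+240],(600,600),interpolation=cv2.INTER_CUBIC))
E
```

```text
shares [-0.68  1.73  0.01] turn -0.004 pos [ 0.617  -0.0079  0.2452] h 103.8 open 0.971 F [-0.6 -0.4 -0.8] t 14.2
wrist dial_tip 0.59 [302. 141.] [ 0.612 -0.059]
[282 130]
162 10
```

View pics/v7.png

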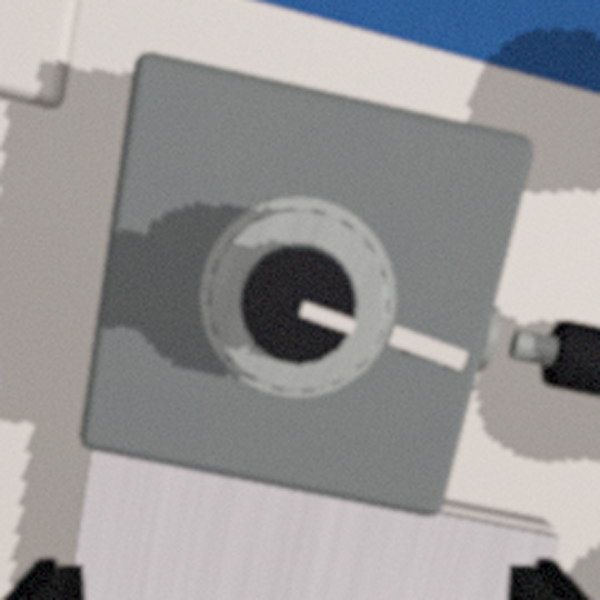

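The pointer runs from (300,309) to (355,329) and the tab from (393,332) to (467,362), so they look nearly aligned. I'll fit both to measure it.

```bash
cat >> h.py <<'E'
def aim(c,axis):
    """direction of tab and pointer from pixels near the axis, by line fit"""
    im=c["image"].min(2).astype(float); H,W=im.shape
    for z,nm,r0,r1,th in ((.053,"tab",.038,.072,165),(.114,"ptr",.0,.0175,140)):
        p=proj(c,[*axis,z]); yy,xx=np.mgrid[max(0,int(p[1]-110)):min(H,int(p[1]+110)),max(0,int(p[0]-110)):min(W,int(p[0]+110))]
        q=np.stack([xx.ravel(),yy.ravel()],1); P=np.array([at(c,a,z)[:2] for a in q]); d=P-axis; r=np.hypot(*d.T)
        a=np.degrees(np.arctan2(d[:,1],d[:,0]))
        k=(r>r0)&(r<r1)&(im[q[:,1],q[:,0]]>th)
        if nm=="tab": k&=(np.abs((a-173.5+180)%360-180)<12)
        P=P[k]; v=np.linalg.svd(P-P.mean(0))[2][0]; rad=P.mean(0)-axis; v=v*np.sign(v@rad)
        print(nm,k.sum(),P.mean(0).round(4),"dir",(np.degrees(np.arctan2(v[1],v[0]))%360).round(1),"radial",(np.degrees(np.arctan2(rad[1],rad[0]))%360).round(1),np.ptp(P@v).round(4),np.ptp(P@[-v[1],v[0]]).round(4))
E
python3 - <<'E'
from h import *
c=cap("wrist"); im=c["image"]
m=(im[40:210,200:330].max(2)<60).astype(np.uint8); n,l,st,ce=cv2.connectedComponentsWithStats(m)
i=1+np.argmax(st[1:,4]); ys,xs=np.where(l==i)
(cx,cy),r=cv2.minEnclosingCircle(np.stack([xs,ys],1).astype(np.float32)); print(st[i],cx+200,cy+40,r,"axis~",at(c,(cx+200,cy+40),.114)[:2].round(4))
for ax in ((.629,-.0612),(.631,-.0615)): aim(c,np.array(ax))
E
```

```text
[  59   70   44   45 1379] 280.74073791503906 131.62963104248047 22.569759368896484 axis~ [ 0.6305 -0.0619]
tab 245 [ 0.5767 -0.0557] dir 174.0 radial 174.0 0.0294 0.0079
ptr 153 [ 0.6198 -0.0597] dir 169.6 radial 170.9 0.0174 0.0212
tab 253 [ 0.5772 -0.0557] dir 173.9 radial 173.9 0.0306 0.0079
ptr 125 [ 0.6213 -0.0602] dir 174.5 radial 172.2 0.0155 0.0047
```

The fit puts the pointer at 174.5° and the tab at 173.9°, so the dial is set. Now the lock ring.

Emit:
arm_command(
  translation=[
    [-0.68, 0, -0.01],
    [-0.68, 0, -0.01],
    [-0.68, 0, -0.01],
    [-0.68, 0, -0.01],
    [-0.68, 0, -0.01],
  ],
  rotation=[
    [0, -0.7, 0],
    [0, -0.7, 0],
    [0, -0.7, 0],
    [0, -0.7, 0],
    [0, -0.7, 0],
  ],
  grip=[-1, -1, -1, -1, -1],
)

```text
time_s: 14.9
position: [0.6312, -0.0609, 0.2458]
tcp_rot: [[-0.829, -0.002, -0.559], [0.559, 0.0, -0.829], [0.002, -1.0, 0.001]]
force: [0.2, -0.3, 0.3]
opening: 1.002
```

Emit:
arm_command(
  translation=[
    [0, 0, 0],
    [0, 0, 0],
    [0, 0, 0],
    [0, 0, 0],
    [0, 0, 0],
  ],
  rotation=[
    [0, -0.7, 0],
    [0, -0.7, 0],
    [0, -0.7, 0],
    [0, -0.7, 0],
    [0, -0.7, 0],
  ],
  grip=[-1, -1, -1, -1, -1],
)

```text
time_s: 15.4
position: [0.6312, -0.0606, 0.2458]
tcp_rot: [[-0.99, -0.002, 0.14], [-0.14, 0.0, -0.99], [0.002, -1.0, -0.001]]
force: [-0.0, 0.3, -0.7]
opening: 0.999
```

Emit:
arm_command(
  translation=[
    [0, 0.5, 0],
    [0, 0.5, 0],
    [0, 0.5, 0],
    [0, 0.5, 0],
    [0, 0.5, 0],
  ],
  rotation=[
    [0, -0.45, 0],
    [0, -0.45, 0],
    [0, -0.45, 0],
    [0, -0.45, 0],
    [0, -0.45, 0],
  ],
  grip=[-1, -1, -1, -1, -1],
)

```text
time_s: 15.9
position: [0.6314, -0.0604, 0.2064]
tcp_rot: [[-0.823, -0.001, 0.568], [-0.568, 0.0, -0.823], [0.0, -1.0, -0.001]]
force: [0.1, 1.1, -0.4]
opening: 1.001
```

```bash
python3 - <<'E'
from h import *
plan([.6305,-.0617,.0775],215); print(np.round(bot.read_state()["joint_positions"],1))
E
```

```text
shares [0.02 1.61 0.01] turn -0.007 pos [ 0.6314 -0.0604  0.2064] h -145.4 open 1.001 F [ 0.1  1.1 -0.4] t 15.9
[-15.5  33.4  82.8  -0.   63.8  39.9]
```

Emit:
arm_command(
  translation=[
    [0.02, 0.8, 0.01],
    [0.02, 0.8, 0.01],
    [0.02, 0.8, 0.01],
    [0.02, 0.8, 0.01],
  ],
  rotation=[
    [0, 0, 0],
    [0, 0, 0],
    [0, 0, 0],
    [0, 0, 0],
  ],
  grip=[-1, -1, -1, -1],
)

```text
time_s: 16.3
position: [0.6311, -0.0616, 0.1435]
tcp_rot: [[-0.822, 0.001, 0.57], [-0.57, -0.0, -0.822], [-0.0, -1.0, 0.0]]
force: [1.2, -0.3, 0.8]
opening: 0.997
```

Emit:
arm_command(
  translation=[
    [0, 0.3, 0],
    [0, 0.6, 0],
    [0, 0.81, 0],
    [0, 0.81, 0],
    [0, 0.81, 0],
  ],
  rotation=[
    [0, 0, 0],
    [0, 0, 0],
    [0, 0, 0],
    [0, 0, 0],
    [0, 0, 0],
  ],
  grip=[-1, -1, -1, -1, -1],
)

```text
time_s: 16.8
position: [0.6319, -0.0617, 0.0797]
tcp_rot: [[-0.821, 0.003, 0.57], [-0.57, -0.001, -0.821], [-0.002, -1.0, 0.002]]
force: [-0.1, 0.3, -0.0]
opening: 1.003
```

Emit:
arm_command(
  translation=[
    [0, 0, 0],
    [0, 0, 0],
    [0, 0, 0],
    [0, 0, 0],
    [0, 0, 0],
  ],
  rotation=[
    [0, 0, 0],
    [0, 0, 0],
    [0, 0, 0],
    [0, 0, 0],
    [0, 0, 0],
  ],
  grip=[1, 1, 1, 1, 1],
)

```text
time_s: 17.3
position: [0.6303, -0.0607, 0.0787]
tcp_rot: [[-0.822, -0.001, 0.57], [-0.57, 0.001, -0.822], [-0.0, -1.0, -0.002]]
force: [-1.0, 2.6, 5.1]
opening: 0.697
```

```bash
python3 - <<'E'
from h import *
plan([.6305,-.0617,.0775],215); print(np.round(bot.read_state()["moment"],2))
E
```

```text
shares [0.01 0.01 0.01] turn -0.004 pos [ 0.6303 -0.0607  0.0787] h -145.3 open 0.697 F [-1.   2.6  5.1] t 17.3
[ 0.57  0.24 -0.22]
```

Emit:
arm_command(
  translation=[
    [0, 0, 0],
    [0, 0, 0],
    [0, 0, 0],
    [0, 0, 0],
    [0, 0, 0],
  ],
  rotation=[
    [0, 0.14, 0],
    [0, 0.28, 0],
    [0, 0.42, 0],
    [0, 0.56, 0],
    [0, 0.6, 0],
  ],
  grip=[1, 1, 1, 1, 1],
)

```text
time_s: 17.8
position: [0.6306, -0.0616, 0.0787]
tcp_rot: [[-1.0, -0.0, -0.024], [0.024, -0.0, -1.0], [0.0, -1.0, 0.0]]
force: [-1.8, 0.4, 4.1]
opening: 0.708
```

Emit:
arm_command(
  translation=[
    [0, 0, 0],
    [0, 0, 0],
    [0, 0, 0],
    [0, 0, 0],
    [0, 0, 0],
  ],
  rotation=[
    [0, 0.14, 0],
    [0, 0.28, 0],
    [0, 0.42, 0],
    [0, 0.55, 0],
    [0, 0.55, 0],
  ],
  grip=[1, 1, 1, 1, 1],
)

```text
time_s: 18.3
position: [0.6315, -0.0632, 0.0787]
tcp_rot: [[-0.828, 0.002, -0.561], [0.561, -0.003, -0.828], [-0.004, -1.0, 0.002]]
force: [0.3, -5.1, 2.7]
opening: 0.707
```

```bash
python3 - <<'E'
from h import *
plan([.6305,-.0617,.0775],145); print(np.round(bot.read_state()["moment"],2))
E
```

```text
shares [ 0.02  0.02 -0.01] turn 0.015 pos [ 0.6315 -0.0632  0.0787] h 145.9 open 0.707 F [ 0.3 -5.1  2.7] t 18.3
[-0.91  0.16 -0.06]
```

Emit:
arm_command(
  translation=[
    [0, 0, 0],
    [0, 0, 0],
    [0, 0, 0],
    [0, 0, 0],
  ],
  rotation=[
    [0, 0.06, 0],
    [0, 0.12, 0],
    [0, 0.15, 0],
    [0, 0.15, 0],
  ],
  grip=[1, 1, 1, 1],
)

```text
time_s: 18.7
position: [0.6316, -0.0639, 0.0788]
tcp_rot: [[-0.734, 0.002, -0.679], [0.679, -0.005, -0.734], [-0.005, -1.0, 0.002]]
force: [-0.1, -6.8, 2.8]
opening: 0.702
```

```bash
python3 - <<'E'
from h import *
plan([.6305,-.0617,.0775],136); print(np.round(bot.read_state()["moment"],2))
E
```

```text
shares [ 0.03  0.02 -0.01] turn 0.021 pos [ 0.6316 -0.0639  0.0788] h 137.3 open 0.702 F [-0.1 -6.8  2.8] t 18.7
[-1.04  0.18  1.01]
```

Emit:
arm_command(
  translation=[
    [0, 0, 0],
    [0, 0, 0],
    [0, 0, 0],
  ],
  rotation=[
    [0, 0.05, 0],
    [0, 0.07, 0],
    [0, 0.07, 0],
  ],
  grip=[1, 1, 1],
)

```text
time_s: 19.0
position: [0.6313, -0.064, 0.0788]
tcp_rot: [[-0.683, 0.001, -0.73], [0.73, -0.005, -0.683], [-0.005, -1.0, 0.003]]
force: [-0.9, -7.0, 3.3]
opening: 0.705
```

```bash
python3 - <<'E'
from h import *
plan([.6305,-.0617,.0775],132); print(np.round(bot.read_state()["moment"],2))
E
```

```text
shares [ 0.03  0.02 -0.01] turn 0.018 pos [ 0.6313 -0.064   0.0788] h 133.1 open 0.705 F [-0.9 -7.   3.3] t 19.0
[-1.03  0.28  1.07]
```

Emit:
arm_command(
  translation=[
    [0, 0, 0],
    [0, 0, 0],
    [0, 0, 0],
    [0, 0, 0],
    [0, 0, 0],
  ],
  rotation=[
    [0, 0, 0],
    [0, 0, 0],
    [0, 0, 0],
    [0, 0, 0],
    [0, 0, 0],
  ],
  grip=[-1, -1, -1, -1, -1],
)

```text
time_s: 19.5
position: [0.6305, -0.0611, 0.078]
tcp_rot: [[-0.677, -0.0, -0.736], [0.736, 0.0, -0.677], [0.001, -1.0, 0.0]]
force: [-0.0, 0.3, -0.2]
opening: 0.985
```

Emit:
arm_command(
  translation=[
    [0, -1, 0],
    [0, -1, 0],
    [0, -1, 0],
  ],
  rotation=[
    [0, 0, 0],
    [0, 0, 0],
    [0, 0, 0],
  ],
  grip=[-1, -1, -1],
)

```text
time_s: 19.8
position: [0.6341, -0.0621, 0.1629]
tcp_rot: [[-0.677, 0.01, -0.736], [0.736, -0.003, -0.677], [-0.009, -1.0, -0.006]]
force: [0.2, -1.1, 0.8]
opening: 0.998
```

Emit:
arm_command(
  translation=[
    [0.7, -1, 0],
    [0.7, -1, 0],
    [0.7, -1, 0],
    [0.7, -1, 0],
  ],
  rotation=[
    [0, -0.5, 0],
    [0, -0.5, 0],
    [0, -0.5, 0],
    [0, -0.5, 0],
  ],
  grip=[-1, -1, -1, -1],
)

```text
time_s: 20.2
position: [0.5925, -0.0193, 0.2392]
tcp_rot: [[-0.956, 0.002, -0.294], [0.294, -0.0, -0.956], [-0.002, -1.0, -0.0]]
force: [1.1, -0.4, 0.4]
opening: 1.002
```

```bash
python3 - <<'E'
from h import *
plan([.6305,-.0617,.0775],180)
c=cap("wrist","w8"); aim(c,np.array([.631,-.0617])); pts(c,"wrist","dial_tip",.114)
t=cap("top","t8"); pts(t,"top","pot1",0,.3); pts(t,"top","tumbler",0); pts(t,"top","gel",0)
for q in ((0.585,-0.39),(0.587,-0.249),(0.455,-0.405)): print(q,proj(t,[*q,0]).round(0),proj(t,[*q,0.06]).round(0))
E
```

```text
shares [-0.61  2.02  0.37] turn -0.285 pos [ 0.5925 -0.0193  0.2392] h 162.9 open 1.002 F [ 1.1 -0.4  0.4] t 20.2
tab 251 [ 0.5771 -0.0559] dir 174.0 radial 173.8 0.0307 0.0079
ptr 140 [ 0.6228 -0.0621] dir 141.4 radial 183.1 0.0324 0.0162
wrist dial_tip 0.83 [321. 166.] [ 0.613 -0.058]
wrist dial_tip 0.54 [491. 122.] [ 0.607 -0.189]
top pot1 0.94 [410. 238.] [ 0.465 -0.397]
top pot1 0.8 [352. 185.] [ 0.593 -0.256]
top pot1 0.74 [313. 236.] [ 0.468 -0.162]
top pot1 0.65 [410. 190.] [ 0.584 -0.397]
top pot1 0.64 [397. 313.] [ 0.285 -0.364]
top tumbler 0.65 [179. 185.] [0.589 0.168]
top tumbler 0.57 [391. 139.] [ 0.709 -0.351]
top tumbler 0.24 [276. 216.] [ 0.515 -0.071]
top gel 0.6 [243. 106.] [0.787 0.013]
(0.585, -0.39) [407. 189.] [415. 186.]
(0.587, -0.249) [349. 188.] [353. 185.]
(0.455, -0.405) [413. 243.] [422. 243.]
```

```bash
python3 - <<'E'
from h import *
c=cap("wrist"); im=c["image"]; ax=np.array([.631,-.0617])
p=proj(c,[*ax,.1]).astype(int); print(p)
m=(im.min(2)>140).astype(np.uint8); n,l,st,ce=cv2.connectedComponentsWithStats(m)
q=proj(c,[ax[0]-.0085,ax[1]+.001,.114]); 
for i in range(1,n):
    if 30<st[i][4]<400 and np.hypot(*(ce[i]-q))<60:
        ys,xs=np.where(l==i); P=np.array([at(c,a,.114)[:2] for a in zip(xs,ys)]); v=np.linalg.svd(P-P.mean(0))[2][0]
        print(st[i],ce[i].round(0),P.mean(0).round(4),np.degrees(np.arctan2(v[1],v[0]))%180)
cv2.imwrite("pics/v8.png",cv2.resize(im[max(0,p[1]-90):p[1]+110,p[0]-100:p[0]+100],(600,600),interpolation=cv2.INTER_CUBIC))
E
```

```text
[315 140]
```

View pics/v8.png

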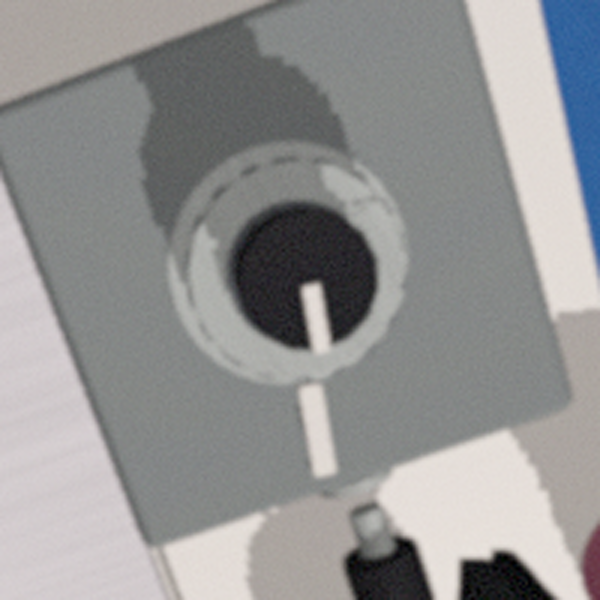

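The pointer runs from (312,283) to (320,353) and the tab from (309,385) to (324,476). I'll convert these by height.

```bash
python3 - <<'E'
from h import *
c=cap("wrist"); im=c["image"].min(2)
def line(pts,z,n):
    # per-row intensity centroids in crop coordinates
    out=[]
    for y in range(*pts[0]):
        x=np.arange(*pts[1]); w=np.clip(im[y,x].astype(float)-pts[2],0,None)
        if w.sum()>30: out.append(at(c,((w*x).sum()/w.sum(),y),z)[:2])
    P=np.array(out); v=np.linalg.svd(P-P.mean(0))[2][0]
    print(n,len(P),P.mean(0).round(4),(np.degrees(np.arctan2(v[1],v[0]))%180).round(1))
line(((146,165),(311,328),110),.114,"ptr")
line(((181,206),(310,328),150),.053,"tab")
E
```

```text
ptr 19 [ 0.6211 -0.0605] 174.2
tab 25 [ 0.5773 -0.0558] 174.1
```

The pointer is at 174.2° and the tab at 174.1°, so the dial held. The ring is against its stop: the twist rose to a steady 1.07 N m. Now the pots.

Emit:
arm_command(
  translation=[
    [0, 0, 1],
    [0, 0, 1],
    [0, 0, 1],
    [0, 0, 1],
  ],
  rotation=[
    [0, -0.318, 0],
    [0, -0.318, 0],
    [0, -0.318, 0],
    [0, -0.318, 0],
  ],
  grip=[-1, -1, -1, -1],
)

```text
time_s: 21.0
position: [0.5686, -0.0977, 0.2379]
tcp_rot: [[-1.0, -0.0, 0.026], [-0.026, 0.0, -1.0], [0.0, -1.0, -0.0]]
force: [-0.4, 0.0, -0.1]
opening: 0.999
```

Emit:
arm_command(
  translation=[
    [0.34, 0, 0.99],
    [0.34, 0, 0.99],
  ],
  rotation=[
    [0, 0, 0],
    [0, 0, 0],
  ],
  grip=[-1, -1],
)

```text
time_s: 21.2
position: [0.5439, -0.1771, 0.238]
tcp_rot: [[-1.0, 0.0, 0.03], [-0.03, -0.001, -1.0], [-0.0, -1.0, 0.001]]
force: [0.2, 0.0, 0.0]
opening: 0.996
```

Emit:
arm_command(
  translation=[
    [0.34, 0, 0.99],
    [0.34, 0, 0.99],
    [0.34, 0, 0.99],
    [0.34, 0, 0.99],
  ],
  rotation=[
    [0, 0, 0],
    [0, 0, 0],
    [0, 0, 0],
    [0, 0, 0],
  ],
  grip=[-1, -1, -1, -1],
)

```text
time_s: 21.6
position: [0.519, -0.2565, 0.2379]
tcp_rot: [[-1.0, -0.0, 0.027], [-0.027, 0.001, -1.0], [0.0, -1.0, -0.001]]
force: [-0.1, 0.1, 1.4]
opening: 0.999
```

```bash
cat >> h.py <<'E'
def lids(c, z=.060, pink=False):
    """centres (world xy at height z) of white lid discs, by threshold + circle on hull"""
    im=c["image"]; h=cv2.cvtColor(im,cv2.COLOR_BGR2HSV)
    return h
E
python3 - <<'E'
from h import *
plan([.59,-.256,.028],182)
c=cap("wrist","w9"); pts(c,"wrist","pot1",0)
for d in models.recognise("wrist","pot1"): print(round(d["conf"],2),(np.array(d["extent"])*[560,420,560,420]).round(0))
cv2.imwrite("pics/v9.png",c["image"])
E
```

```text
shares [-0.89  2.62  0.02] turn -0.008 pos [ 0.519  -0.2565  0.2379] h -178.5 open 0.999 F [-0.1  0.1  1.4] t 21.6
wrist pot1 0.89 [204. 214.] [ 0.477 -0.17 ]
wrist pot1 0.73 [417. 120.] [ 0.588 -0.4  ]
wrist pot1 0.72 [109. 248.] [ 0.433 -0.057]
wrist pot1 0.67 [280. 119.] [ 0.584 -0.254]
wrist pot1 0.61 [408. 219.] [ 0.477 -0.404]
0.94 [ 87. 223. 133. 261.]
0.86 [157. 191. 224. 259.]
0.82 [246.  79. 317. 156.]
0.71 [382. 194. 459. 260.]
0.62 [390.  83. 480. 155.]
```

View pics/v9.png

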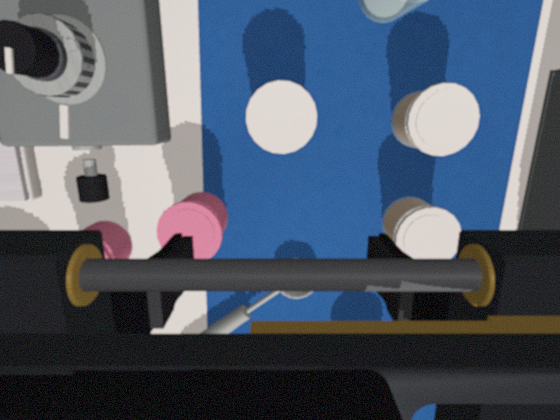

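The white pot lids are centred at (281,117), (443,119) and (423,240). The pink pots are at (195,228) and (105,243), and I'm leaving them. I'll take the lid at (281,117) first.

```bash
python3 - <<'E'
from h import *
c=cap("wrist")
for p in ((281.5,117.5),(443.5,119.5),(423.5,240)): print(p,at(c,p,.06)[:2].round(4))
h=cv2.cvtColor(c["image"],cv2.COLOR_BGR2HSV)
m=((h[...,1]<40)&(h[...,2]>195)).astype(np.uint8); m[:, :215]=0
n,l,st,ce=cv2.connectedComponentsWithStats(m)
for i in range(1,n):
    if st[i][4]>1500: print(st[i],ce[i].round(1),at(c,ce[i],.06)[:2].round(4))
plan([*at(c,(281.5,117.5),.06)[:2],.028],182)
E
```

```text
(281.5, 117.5) [ 0.5866 -0.2537]
(443.5, 119.5) [ 0.5892 -0.3992]
(423.5, 240) [ 0.4744 -0.3965]
[ 501    0   54  230 2155] [526.1 124.9] [ 0.5868 -0.4743]
[ 249   81   70   73 3955] [283.  117.1] [ 0.5869 -0.2551]
[ 410   85   71   72 3928] [445.  120.1] [ 0.5888 -0.4007]
[ 398  209   63   49 2484] [429.7 234.5] [ 0.4802 -0.4018]
shares [-0.84  2.63  0.01] turn -0.004 pos [ 0.5194 -0.2549  0.2381] h -178.2 open 1.004 F [-0.   0.2  0.5] t 21.8
```

Emit:
arm_command(
  translation=[
    [-0.84, 0.87, 0],
    [-0.84, 0.87, 0],
    [-0.84, 0.87, 0],
    [-0.84, 0.87, 0],
  ],
  rotation=[
    [0, 0, 0],
    [0, 0, 0],
    [0, 0, 0],
    [0, 0, 0],
  ],
  grip=[-1, -1, -1, -1],
)

```text
time_s: 22.2
position: [0.586, -0.2527, 0.1669]
tcp_rot: [[-0.999, -0.003, 0.032], [-0.032, 0.002, -0.999], [0.003, -1.0, -0.002]]
force: [0.3, 0.0, 0.1]
opening: 1.0
```

Emit:
arm_command(
  translation=[
    [0, 0.88, 0],
    [0, 0.88, 0],
    [0, 0.88, 0],
    [0, 0.88, 0],
  ],
  rotation=[
    [0, 0, 0],
    [0, 0, 0],
    [0, 0, 0],
    [0, 0, 0],
  ],
  grip=[-1, -1, -1, -1],
)

```text
time_s: 22.6
position: [0.5866, -0.2549, 0.1003]
tcp_rot: [[-1.0, 0.002, 0.029], [-0.029, -0.002, -1.0], [-0.002, -1.0, 0.002]]
force: [0.5, 0.1, -0.4]
opening: 1.001
```

Emit:
arm_command(
  translation=[
    [0, 0.3, 0],
    [0, 0.6, 0],
    [0, 0.88, 0],
    [0, 0.88, 0],
    [0, 0.88, 0],
  ],
  rotation=[
    [0, 0, 0],
    [0, 0, 0],
    [0, 0, 0],
    [0, 0, 0],
    [0, 0, 0],
  ],
  grip=[-1, -1, -1, -1, -1],
)

```text
time_s: 23.1
position: [0.5874, -0.2554, 0.03]
tcp_rot: [[-1.0, 0.003, 0.029], [-0.029, -0.002, -1.0], [-0.003, -1.0, 0.002]]
force: [0.6, -0.5, 0.8]
opening: 1.001
```

Emit:
arm_command(
  translation=[
    [0, 0, 0],
    [0, 0, 0],
    [0, 0, 0],
    [0, 0, 0],
    [0, 0, 0],
  ],
  rotation=[
    [0, 0, 0],
    [0, 0, 0],
    [0, 0, 0],
    [0, 0, 0],
    [0, 0, 0],
  ],
  grip=[1, 1, 1, 1, 1],
)

```text
time_s: 23.6
position: [0.5866, -0.2549, 0.0285]
tcp_rot: [[-1.0, 0.001, 0.029], [-0.029, -0.001, -1.0], [-0.001, -1.0, 0.001]]
force: [-0.3, 0.3, 4.2]
opening: 0.702
```

Emit:
arm_command(
  translation=[
    [0, -0.3, 0],
    [0, -0.6, 0],
    [0, -1, 0],
    [0, -1, 0],
  ],
  rotation=[
    [0, 0, 0],
    [0, 0, 0],
    [0, 0, 0],
    [0, 0, 0],
  ],
  grip=[1, 1, 1, 1],
)

```text
time_s: 24.0
position: [0.5887, -0.256, 0.1117]
tcp_rot: [[-1.0, 0.007, 0.029], [-0.029, -0.004, -1.0], [-0.007, -1.0, 0.005]]
force: [1.6, -0.8, -1.4]
opening: 0.703
```

Emit:
arm_command(
  translation=[
    [0, -0.5, 0],
    [0, -1, 0],
    [0, -1, 0],
    [0, -1, 0],
  ],
  rotation=[
    [0, 0, 0],
    [0, 0, 0],
    [0, 0, 0],
    [0, 0, 0],
  ],
  grip=[1, 1, 1, 1],
)

```text
time_s: 24.4
position: [0.586, -0.2544, 0.1875]
tcp_rot: [[-1.0, -0.0, 0.029], [-0.029, 0.0, -1.0], [0.0, -1.0, -0.0]]
force: [0.2, 0.3, -1.8]
opening: 0.707
```

Emit:
arm_command(
  translation=[
    [0.02, 0, -0.92],
    [0.02, 0, -0.92],
    [0.02, 0, -0.92],
  ],
  rotation=[
    [0, 0, 0],
    [0, 0, 0],
    [0, 0, 0],
  ],
  grip=[1, 1, 1],
)

```text
time_s: 24.7
position: [0.5796, -0.1764, 0.1846]
tcp_rot: [[-0.999, -0.008, 0.032], [-0.032, 0.005, -0.999], [0.008, -1.0, -0.005]]
force: [-0.3, -0.4, -1.5]
opening: 0.704
```

Emit:
arm_command(
  translation=[
    [0.02, 0, -0.92],
    [0.02, 0, -0.92],
    [0.02, 0, -0.92],
  ],
  rotation=[
    [0, 0, 0],
    [0, 0, 0],
    [0, 0, 0],
  ],
  grip=[1, 1, 1],
)

```text
time_s: 25.0
position: [0.5767, -0.1044, 0.1854]
tcp_rot: [[-0.999, -0.006, 0.032], [-0.032, 0.003, -0.999], [0.006, -1.0, -0.003]]
force: [0.5, -1.1, -0.8]
opening: 0.703
```

Emit:
arm_command(
  translation=[
    [0.02, 0, -0.92],
    [0.02, 0, -0.92],
    [0.02, 0, -0.92],
  ],
  rotation=[
    [0, 0, 0],
    [0, 0, 0],
    [0, 0, 0],
  ],
  grip=[1, 1, 1],
)

```text
time_s: 25.3
position: [0.5738, -0.0321, 0.1861]
tcp_rot: [[-0.999, -0.004, 0.032], [-0.032, 0.001, -0.999], [0.004, -1.0, -0.001]]
force: [-0.1, -0.8, -1.6]
opening: 0.701
```

Emit:
arm_command(
  translation=[
    [0.02, 0, -0.92],
    [0.02, 0, -0.92],
    [0.02, 0, -0.92],
  ],
  rotation=[
    [0, 0, 0],
    [0, 0, 0],
    [0, 0, 0],
  ],
  grip=[1, 1, 1],
)

```text
time_s: 25.6
position: [0.5708, 0.0405, 0.1866]
tcp_rot: [[-1.0, -0.002, 0.031], [-0.031, 0.0, -1.0], [0.002, -1.0, -0.0]]
force: [0.1, -0.4, -1.3]
opening: 0.701
```

Emit:
arm_command(
  translation=[
    [0.02, 0, -0.92],
    [0.02, 0, -0.92],
    [0.02, 0, -0.92],
  ],
  rotation=[
    [0, 0, 0],
    [0, 0, 0],
    [0, 0, 0],
  ],
  grip=[1, 1, 1],
)

```text
time_s: 25.9
position: [0.5678, 0.1136, 0.187]
tcp_rot: [[-1.0, -0.001, 0.031], [-0.031, -0.0, -1.0], [0.001, -1.0, 0.0]]
force: [-0.4, -0.3, -1.1]
opening: 0.702
```

Emit:
arm_command(
  translation=[
    [0.02, 0, -0.92],
    [0.02, 0, -0.92],
    [0.02, 0, -0.92],
  ],
  rotation=[
    [0, 0, 0],
    [0, 0, 0],
    [0, 0, 0],
  ],
  grip=[1, 1, 1],
)

```text
time_s: 26.2
position: [0.5645, 0.1868, 0.1872]
tcp_rot: [[-1.0, 0.0, 0.031], [-0.031, -0.0, -1.0], [-0.0, -1.0, 0.0]]
force: [-0.1, -0.1, -1.6]
opening: 0.702
```

Emit:
arm_command(
  translation=[
    [0.02, 0, -0.92],
    [0.02, 0, -0.92],
    [0.02, 0, -0.92],
    [0.02, 0, -0.92],
  ],
  rotation=[
    [0, 0, 0],
    [0, 0, 0],
    [0, 0, 0],
    [0, 0, 0],
  ],
  grip=[1, 1, 1, 1],
)

```text
time_s: 26.6
position: [0.5608, 0.2579, 0.1872]
tcp_rot: [[-1.0, -0.0, 0.029], [-0.029, -0.002, -1.0], [0.0, -1.0, 0.002]]
force: [0.6, -1.3, -1.9]
opening: 0.706
```

```bash
python3 - <<'E'
from h import *
plan([.56,.261,.058],182)
c=cap("wrist","w10"); t=cap("scene","s10")
cv2.imwrite("pics/v10.png",np.hstack([c["image"],t["image"]])[:, :].copy() if 0 else cv2.resize(np.hstack([c["image"],t["image"]]),(800,300)))
E
```

```text
shares [ 0.01  1.61 -0.04] turn -0.006 pos [0.5608 0.2579 0.1872] h -178.4 open 0.706 F [ 0.6 -1.3 -1.9] t 26.6
```

View pics/v10.png

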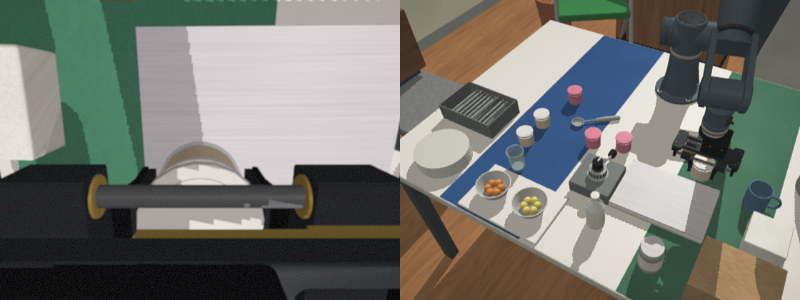

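The pot is held level above the left end of the plate, and there's room around it. I'll lower it.

Emit:
arm_command(
  translation=[
    [0, 0.8, -0.03],
    [0, 0.8, -0.03],
    [0, 0.8, -0.03],
    [0, 0.8, -0.03],
  ],
  rotation=[
    [0, 0, 0],
    [0, 0, 0],
    [0, 0, 0],
    [0, 0, 0],
  ],
  grip=[1, 1, 1, 1],
)

```text
time_s: 27.1
position: [0.5605, 0.2618, 0.1242]
tcp_rot: [[-1.0, 0.0, 0.028], [-0.028, -0.0, -1.0], [-0.0, -1.0, 0.0]]
force: [0.5, -0.4, -0.9]
opening: 0.707
```

Emit:
arm_command(
  translation=[
    [0, 0.4, 0],
    [0, 0.7, 0],
    [0, 0.81, 0],
    [0, 0.81, 0],
    [0, 0.81, 0],
  ],
  rotation=[
    [0, 0, 0],
    [0, 0, 0],
    [0, 0, 0],
    [0, 0, 0],
    [0, 0, 0],
  ],
  grip=[1, 1, 1, 1, 1],
)

```text
time_s: 27.6
position: [0.5613, 0.2628, 0.0605]
tcp_rot: [[-1.0, 0.003, 0.029], [-0.029, 0.001, -1.0], [-0.003, -1.0, -0.001]]
force: [0.2, -0.7, -0.8]
opening: 0.705
```

Emit:
arm_command(
  translation=[
    [0, 0.03, 0],
    [0, 0.04, 0],
    [0, 0.04, 0],
    [0, 0.04, 0],
  ],
  rotation=[
    [0, 0, 0],
    [0, 0, 0],
    [0, 0, 0],
    [0, 0, 0],
  ],
  grip=[1, 1, 1, 1],
)

```text
time_s: 28.0
position: [0.5606, 0.2628, 0.0566]
tcp_rot: [[-1.0, 0.002, 0.029], [-0.029, 0.001, -1.0], [-0.002, -1.0, -0.001]]
force: [-0.5, 0.4, 2.1]
opening: 0.703
```

Emit:
arm_command(
  translation=[
    [0, 0, 0],
    [0, 0, 0],
    [0, 0, 0],
    [0, 0, 0],
  ],
  rotation=[
    [0, 0, 0],
    [0, 0, 0],
    [0, 0, 0],
    [0, 0, 0],
  ],
  grip=[-1, -1, -1, -1],
)

```text
time_s: 28.4
position: [0.5597, 0.2624, 0.0556]
tcp_rot: [[-1.0, -0.001, 0.029], [-0.029, -0.0, -1.0], [0.001, -1.0, 0.0]]
force: [0.1, -2.0, -0.7]
opening: 0.958
```

Emit:
arm_command(
  translation=[
    [0, -0.5, 0],
    [0, -0.9, 0],
    [0, -0.9, 0],
    [0, -0.9, 0],
  ],
  rotation=[
    [0, 0, 0],
    [0, 0, 0],
    [0, 0, 0],
    [0, 0, 0],
  ],
  grip=[-1, -1, -1, -1],
)

```text
time_s: 28.8
position: [0.5602, 0.2625, 0.1284]
tcp_rot: [[-1.0, 0.001, 0.029], [-0.029, 0.0, -1.0], [-0.001, -1.0, -0.0]]
force: [-0.0, 0.3, -0.3]
opening: 0.997
```

Emit:
arm_command(
  translation=[
    [0, 0, 0],
    [0, 0, 0],
    [0, 0, 0],
    [0, 0, 0],
    [0, 0, 0],
  ],
  rotation=[
    [0, 0, 0],
    [0, 0, 0],
    [0, 0, 0],
    [0, 0, 0],
    [0, 0, 0],
  ],
  grip=[1, 1, 1, 1, 1],
)

```text
time_s: 29.3
position: [0.5598, 0.2624, 0.1273]
tcp_rot: [[-1.0, -0.001, 0.029], [-0.029, -0.0, -1.0], [0.001, -1.0, 0.0]]
force: [0.5, -0.1, 0.6]
opening: 0.627
```

Emit:
arm_command(
  translation=[
    [0, 0, 0],
    [0, 0, 0],
    [0, 0, 0],
  ],
  rotation=[
    [0, 0, 0],
    [0, 0, 0],
    [0, 0, 0],
  ],
  grip=[1, 1, 1],
)

```text
time_s: 29.6
position: [0.56, 0.2625, 0.1278]
tcp_rot: [[-1.0, 0.0, 0.029], [-0.029, 0.0, -1.0], [-0.0, -1.0, -0.0]]
force: [0.5, 0.1, -1.7]
opening: 0.357
```

Emit:
arm_command(
  translation=[
    [0, 0.1, 0],
    [0, 0.1, 0],
    [0, 0.1, 0],
    [0, 0.1, 0],
    [0, 0.1, 0],
  ],
  rotation=[
    [0, 0, 0],
    [0, 0, 0],
    [0, 0, 0],
    [0, 0, 0],
    [0, 0, 0],
  ],
  grip=[1, 1, 1, 1, 1],
)

```text
time_s: 30.1
position: [0.5601, 0.2625, 0.1198]
tcp_rot: [[-1.0, 0.0, 0.029], [-0.029, 0.0, -1.0], [-0.0, -1.0, -0.0]]
force: [-0.9, 0.0, -0.7]
opening: 0.014
```

Emit:
arm_command(
  translation=[
    [0, 0.08, 0],
    [0, 0.14, 0],
    [0, 0.19, 0],
    [0, 0.23, 0],
    [0, 0.23, 0],
  ],
  rotation=[
    [0, 0, 0],
    [0, 0, 0],
    [0, 0, 0],
    [0, 0, 0],
    [0, 0, 0],
  ],
  grip=[1, 1, 1, 1, 1],
)

```text
time_s: 30.6
position: [0.5602, 0.2626, 0.1016]
tcp_rot: [[-1.0, 0.001, 0.029], [-0.029, 0.0, -1.0], [-0.001, -1.0, -0.0]]
force: [-0.4, -0.4, 3.8]
opening: 0.004
```

Emit:
arm_command(
  translation=[
    [0, 0.02, 0],
    [0, 0.03, 0],
    [0, 0.03, 0],
  ],
  rotation=[
    [0, 0, 0],
    [0, 0, 0],
    [0, 0, 0],
  ],
  grip=[1, 1, 1],
)

```text
time_s: 30.9
position: [0.5602, 0.2626, 0.1012]
tcp_rot: [[-1.0, 0.001, 0.029], [-0.029, 0.0, -1.0], [-0.001, -1.0, -0.0]]
force: [-2.6, -1.1, 15.3]
opening: 0.003
```

Emit:
arm_command(
  translation=[
    [0, 0.02, 0],
    [0, 0.02, 0],
    [0, 0.02, 0],
  ],
  rotation=[
    [0, 0, 0],
    [0, 0, 0],
    [0, 0, 0],
  ],
  grip=[1, 1, 1],
)

```text
time_s: 31.2
position: [0.5602, 0.2626, 0.1004]
tcp_rot: [[-1.0, 0.001, 0.029], [-0.029, 0.0, -1.0], [-0.001, -1.0, -0.0]]
force: [-4.2, -2.2, 18.8]
opening: 0.003
```

Emit:
arm_command(
  translation=[
    [0, -0.6, 0],
    [0, -1, 0],
    [0, -1, 0],
  ],
  rotation=[
    [0, 0, 0],
    [0, 0, 0],
    [0, 0, 0],
  ],
  grip=[1, 1, 1],
)

```text
time_s: 31.5
position: [0.5631, 0.2635, 0.182]
tcp_rot: [[-1.0, 0.01, 0.029], [-0.029, 0.003, -1.0], [-0.01, -1.0, -0.002]]
force: [0.2, -0.1, 0.3]
opening: 0.008
```

Emit:
arm_command(
  translation=[
    [0.1, -0.2, 0.92],
    [0.1, -0.2, 0.92],
  ],
  rotation=[
    [0, 0, 0],
    [0, 0, 0],
  ],
  grip=[0, 0],
)

```text
time_s: 31.7
position: [0.5531, 0.1871, 0.1927]
tcp_rot: [[-1.0, -0.002, 0.03], [-0.03, -0.001, -1.0], [0.002, -1.0, 0.001]]
force: [0.6, 0.7, -0.1]
opening: 0.107
```

Emit:
arm_command(
  translation=[
    [0.1, -0.2, 0.92],
    [0.1, -0.2, 0.92],
  ],
  rotation=[
    [0, 0, 0],
    [0, 0, 0],
  ],
  grip=[-1, -1],
)

```text
time_s: 31.9
position: [0.5474, 0.1123, 0.2086]
tcp_rot: [[-1.0, -0.002, 0.028], [-0.028, -0.001, -1.0], [0.002, -1.0, 0.001]]
force: [0.8, -0.4, 0.7]
opening: 0.287
```

Emit:
arm_command(
  translation=[
    [0.1, -0.2, 0.92],
    [0.1, -0.2, 0.92],
  ],
  rotation=[
    [0, 0, 0],
    [0, 0, 0],
  ],
  grip=[-1, -1],
)

```text
time_s: 32.1
position: [0.5417, 0.0383, 0.2248]
tcp_rot: [[-1.0, -0.001, 0.027], [-0.027, -0.001, -1.0], [0.001, -1.0, 0.001]]
force: [0.3, -0.8, 0.5]
opening: 0.465
```

Emit:
arm_command(
  translation=[
    [0.1, 0, 0.92],
    [0.1, 0, 0.92],
  ],
  rotation=[
    [0, 0, 0],
    [0, 0, 0],
  ],
  grip=[-1, -1],
)

```text
time_s: 32.3
position: [0.5359, -0.0356, 0.2244]
tcp_rot: [[-1.0, -0.001, 0.027], [-0.027, -0.001, -1.0], [0.001, -1.0, 0.001]]
force: [0.7, -0.1, -0.1]
opening: 0.649
```

Emit:
arm_command(
  translation=[
    [0.1, 0, 0.92],
    [0.1, 0, 0.92],
  ],
  rotation=[
    [0, 0, 0],
    [0, 0, 0],
  ],
  grip=[-1, -1],
)

```text
time_s: 32.5
position: [0.53, -0.1095, 0.2242]
tcp_rot: [[-1.0, -0.001, 0.027], [-0.027, -0.001, -1.0], [0.001, -1.0, 0.001]]
force: [0.2, 0.6, 0.5]
opening: 0.835
```

Emit:
arm_command(
  translation=[
    [0.1, 0, 0.92],
    [0.1, 0, 0.92],
  ],
  rotation=[
    [0, 0, 0],
    [0, 0, 0],
  ],
  grip=[-1, -1],
)

```text
time_s: 32.7
position: [0.5242, -0.1835, 0.2241]
tcp_rot: [[-1.0, -0.001, 0.027], [-0.027, -0.001, -1.0], [0.001, -1.0, 0.001]]
force: [-0.3, 0.8, 0.1]
opening: 0.969
```

Emit:
arm_command(
  translation=[
    [0.1, 0, 0.92],
    [0.1, 0, 0.92],
  ],
  rotation=[
    [0, 0, 0],
    [0, 0, 0],
  ],
  grip=[-1, -1],
)

```text
time_s: 32.9
position: [0.5183, -0.2575, 0.224]
tcp_rot: [[-1.0, -0.001, 0.027], [-0.027, -0.001, -1.0], [0.001, -1.0, 0.001]]
force: [0.4, 0.6, -0.8]
opening: 0.992
```

Emit:
arm_command(
  translation=[
    [0.1, 0, 0.92],
    [0.1, 0, 0.92],
  ],
  rotation=[
    [0, 0, 0],
    [0, 0, 0],
  ],
  grip=[-1, -1],
)

```text
time_s: 33.1
position: [0.5124, -0.3314, 0.2239]
tcp_rot: [[-1.0, -0.001, 0.027], [-0.027, -0.001, -1.0], [0.001, -1.0, 0.001]]
force: [0.8, 0.3, 0.5]
opening: 1.002
```

Emit:
arm_command(
  translation=[
    [0.1, 0, 0.92],
    [0.1, 0, 0.92],
    [0.1, 0, 0.92],
    [0.1, 0, 0.92],
  ],
  rotation=[
    [0, 0, 0],
    [0, 0, 0],
    [0, 0, 0],
    [0, 0, 0],
  ],
  grip=[-1, -1, -1, -1],
)

```text
time_s: 33.5
position: [0.5064, -0.4012, 0.2236]
tcp_rot: [[-1.0, -0.002, 0.028], [-0.028, 0.003, -1.0], [0.002, -1.0, -0.003]]
force: [-0.5, 0.9, 0.2]
opening: 1.002
```

```bash
cat >> h.py <<'E'
def wlids(c,z=.06):
    h=cv2.cvtColor(c["image"],cv2.COLOR_BGR2HSV)
    m=((h[...,1]<40)&(h[...,2]>195)).astype(np.uint8)
    n,l,st,ce=cv2.connectedComponentsWithStats(m)
    for i in range(1,n):
        if 1200<st[i][4]<9000: print(st[i],ce[i].round(1),at(c,ce[i],z)[:2].round(4))
E
python3 - <<'E'
from h import *
c=cap("wrist","w11"); pts(c,"wrist","pot1",0); wlids(c)
t=cap("top","t11"); pts(t,"top","pot1",0,.3)
plan([.589,-.400,.028],182)
cv2.imwrite("pics/v11.png",cv2.resize(np.hstack([c["image"],t["image"]]),(800,300)))
E
```

```text
wrist pot1 0.75 [282. 102.] [ 0.588 -0.4  ]
wrist pot1 0.62 [284. 210.] [ 0.475 -0.405]
[   3    0   52  110 3759] [29.8 51.2] [ 0.6204 -0.1919]
[ 378    0   78  258 3243] [399.3 158.2] [ 0.5415 -0.5045]
[ 247   60   74   78 4513] [283.3  98.7] [ 0.5889 -0.4009]
[   0  127   35   69 1600] [ 12.6 161.5] [ 0.529  -0.1628]
[ 248  194   67   64 3418] [281.2 225.8] [ 0.4761 -0.4023]
top pot1 0.94 [135. 195.] [0.562 0.276]
top pot1 0.86 [315. 237.] [ 0.466 -0.167]
top pot1 0.7 [268. 249.] [ 0.435 -0.053]
top pot1 0.7 [394. 314.] [ 0.284 -0.358]
top pot1 0.62 [409. 191.] [ 0.58  -0.393]
top pot1 0.61 [413. 238.] [ 0.467 -0.404]
shares [-1.02  2.46  0.03] turn -0.004 pos [ 0.5074 -0.4     0.225 ] h -178.2 open 0.999 F [-0.4  0.5  0.2] t 33.7
```

View pics/v11.png

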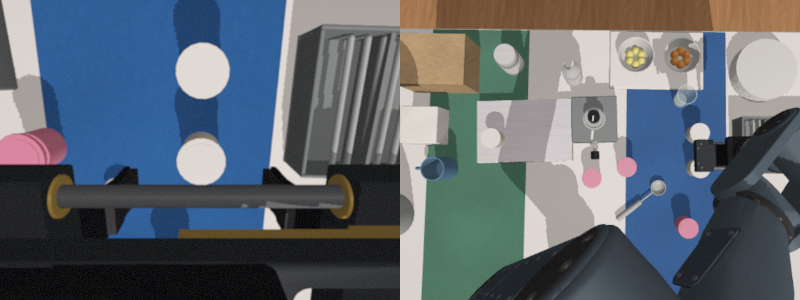

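The first pot stands on the plate. The next lid is at wrist pixel (283,99), or (0.589,-0.4005). The tumbler and the rack are close by, so I'll turn the jaws to 240° to clear both.

Emit:
arm_command(
  translation=[
    [-0.51, 0.3, 0.015],
    [-0.51, 0.3, 0.015],
    [-0.51, 0.3, 0.015],
    [-0.51, 0.3, 0.015],
    [-0.51, 0.3, 0.015],
  ],
  rotation=[
    [0, -0.485, 0],
    [0, -0.485, 0],
    [0, -0.485, 0],
    [0, -0.485, 0],
    [0, -0.485, 0],
  ],
  grip=[-1, -1, -1, -1, -1],
)

```text
time_s: 34.2
position: [0.5485, -0.4003, 0.2013]
tcp_rot: [[-0.858, -0.0, 0.513], [-0.513, 0.0, -0.858], [0.0, -1.0, -0.001]]
force: [0.4, 0.1, 0.7]
opening: 1.002
```

Emit:
arm_command(
  translation=[
    [0, 0, 0],
    [0, 0, 0],
    [0, 0, 0],
    [0, 0, 0],
    [0, 0, 0],
  ],
  rotation=[
    [0, -0.485, 0],
    [0, -0.485, 0],
    [0, -0.485, 0],
    [0, -0.485, 0],
    [0, -0.485, 0],
  ],
  grip=[-1, -1, -1, -1, -1],
)

```text
time_s: 34.7
position: [0.5482, -0.401, 0.2016]
tcp_rot: [[-0.503, 0.0, 0.865], [-0.865, 0.0, -0.503], [-0.0, -1.0, 0.0]]
force: [0.2, -0.1, -0.1]
opening: 1.002
```

```bash
python3 - <<'E'
from h import *
plan([.589,-.4005,.029],240)
E
```

```text
shares [-0.26  2.16  0.44] turn -0.003 pos [ 0.5482 -0.401   0.2016] h -120.2 open 1.002 F [ 0.2 -0.1 -0.1] t 34.7
```

Emit:
arm_command(
  translation=[
    [-0.26, 0.7, 0.44],
    [-0.26, 0.7, 0.44],
    [-0.26, 0.7, 0.44],
    [-0.26, 0.7, 0.44],
  ],
  rotation=[
    [0, 0, 0],
    [0, 0, 0],
    [0, 0, 0],
    [0, 0, 0],
  ],
  grip=[-1, -1, -1, -1],
)

```text
time_s: 35.1
position: [0.5886, -0.401, 0.1451]
tcp_rot: [[-0.502, -0.001, 0.865], [-0.865, 0.001, -0.502], [0.0, -1.0, -0.002]]
force: [-0.4, -0.5, 0.6]
opening: 1.0
```

Emit:
arm_command(
  translation=[
    [0, 0.4, 0],
    [0, 0.73, 0],
    [0, 0.73, 0],
    [0, 0.73, 0],
  ],
  rotation=[
    [0, 0, 0],
    [0, 0, 0],
    [0, 0, 0],
    [0, 0, 0],
  ],
  grip=[-1, -1, -1, -1],
)

```text
time_s: 35.5
position: [0.5888, -0.402, 0.0883]
tcp_rot: [[-0.503, 0.001, 0.864], [-0.864, -0.001, -0.503], [0.0, -1.0, 0.001]]
force: [-1.0, -0.7, 1.1]
opening: 1.003
```

Emit:
arm_command(
  translation=[
    [0, 0.3, 0],
    [0, 0.6, 0],
    [0, 0.73, 0],
    [0, 0.73, 0],
    [0, 0.73, 0],
  ],
  rotation=[
    [0, 0, 0],
    [0, 0, 0],
    [0, 0, 0],
    [0, 0, 0],
    [0, 0, 0],
  ],
  grip=[-1, -1, -1, -1, -1],
)

```text
time_s: 36.0
position: [0.5898, -0.4022, 0.0302]
tcp_rot: [[-0.502, 0.002, 0.865], [-0.865, -0.002, -0.502], [0.001, -1.0, 0.003]]
force: [-1.0, -0.6, -0.8]
opening: 0.998
```

Emit:
arm_command(
  translation=[
    [0, 0, 0],
    [0, 0, 0],
    [0, 0, 0],
    [0, 0, 0],
    [0, 0, 0],
  ],
  rotation=[
    [0, 0, 0],
    [0, 0, 0],
    [0, 0, 0],
    [0, 0, 0],
    [0, 0, 0],
  ],
  grip=[1, 1, 1, 1, 1],
)

```text
time_s: 36.5
position: [0.5886, -0.4012, 0.0291]
tcp_rot: [[-0.502, -0.001, 0.865], [-0.865, 0.0, -0.502], [0.0, -1.0, -0.001]]
force: [-0.6, 1.0, 3.9]
opening: 0.711
```

Emit:
arm_command(
  translation=[
    [0, -0.3, 0],
    [0, -0.6, 0],
    [0, -1, 0],
    [0, -1, 0],
  ],
  rotation=[
    [0, 0, 0],
    [0, 0, 0],
    [0, 0, 0],
    [0, 0, 0],
  ],
  grip=[1, 1, 1, 1],
)

```text
time_s: 36.9
position: [0.5916, -0.4037, 0.1132]
tcp_rot: [[-0.502, 0.007, 0.865], [-0.865, -0.007, -0.502], [0.002, -1.0, 0.01]]
force: [1.0, -0.1, -0.3]
opening: 0.71
```

Emit:
arm_command(
  translation=[
    [0, -0.5, 0],
    [0, -1, 0],
    [0, -1, 0],
    [0, -1, 0],
  ],
  rotation=[
    [0, 0.3, 0],
    [0, 0.3, 0],
    [0, 0.3, 0],
    [0, 0.3, 0],
  ],
  grip=[1, 1, 1, 1],
)

```text
time_s: 37.3
position: [0.5889, -0.4014, 0.1883]
tcp_rot: [[-0.744, 0.0, 0.668], [-0.668, -0.0, -0.744], [-0.0, -1.0, 0.0]]
force: [-1.2, 0.4, -3.3]
opening: 0.713
```

Emit:
arm_command(
  translation=[
    [0, 0, 0],
    [0, 0, 0],
    [0, 0, 0],
    [0, 0, 0],
    [0, 0, 0],
  ],
  rotation=[
    [0, 0.66, 0],
    [0, 0.66, 0],
    [0, 0.66, 0],
    [0, 0.66, 0],
    [0, 0.66, 0],
  ],
  grip=[1, 1, 1, 1, 1],
)

```text
time_s: 37.8
position: [0.5874, -0.4, 0.1845]
tcp_rot: [[-0.999, -0.005, 0.036], [-0.036, 0.005, -0.999], [0.005, -1.0, -0.005]]
force: [0.5, 0.5, -2.3]
opening: 0.709
```

```bash
python3 - <<'E'
from h import *
plan([.6227,.183,.187],182)
E
```

```text
shares [-0.7   0.   -7.27] turn 0.001 pos [ 0.5874 -0.4     0.1845] h -177.9 open 0.709 F [ 0.5  0.5 -2.3] t 37.8
```

Emit:
arm_command(
  translation=[
    [-0.09, 0, -0.91],
    [-0.09, 0, -0.91],
    [-0.09, 0, -0.91],
  ],
  rotation=[
    [0, 0, 0],
    [0, 0, 0],
    [0, 0, 0],
  ],
  grip=[1, 1, 1],
)

```text
time_s: 38.1
position: [0.5918, -0.3229, 0.1853]
tcp_rot: [[-0.999, -0.006, 0.044], [-0.045, 0.006, -0.999], [0.006, -1.0, -0.007]]
force: [0.2, -0.9, -1.7]
opening: 0.714
```

Emit:
arm_command(
  translation=[
    [-0.09, 0, -0.91],
    [-0.09, 0, -0.91],
    [-0.09, 0, -0.91],
  ],
  rotation=[
    [0, 0, 0],
    [0, 0, 0],
    [0, 0, 0],
  ],
  grip=[1, 1, 1],
)

```text
time_s: 38.4
position: [0.5965, -0.2514, 0.1866]
tcp_rot: [[-0.999, -0.004, 0.044], [-0.044, 0.003, -0.999], [0.004, -1.0, -0.004]]
force: [0.7, 0.3, -1.8]
opening: 0.716
```

Emit:
arm_command(
  translation=[
    [-0.09, 0, -0.91],
    [-0.09, 0, -0.91],
    [-0.09, 0, -0.91],
  ],
  rotation=[
    [0, 0, 0],
    [0, 0, 0],
    [0, 0, 0],
  ],
  grip=[1, 1, 1],
)

```text
time_s: 38.7
position: [0.6012, -0.1797, 0.1872]
tcp_rot: [[-0.999, -0.003, 0.043], [-0.043, 0.002, -0.999], [0.003, -1.0, -0.002]]
force: [-0.3, -0.2, -2.2]
opening: 0.711
```

Emit:
arm_command(
  translation=[
    [-0.09, 0, -0.91],
    [-0.09, 0, -0.91],
    [-0.09, 0, -0.91],
  ],
  rotation=[
    [0, 0, 0],
    [0, 0, 0],
    [0, 0, 0],
  ],
  grip=[1, 1, 1],
)

```text
time_s: 39.0
position: [0.6059, -0.1077, 0.1876]
tcp_rot: [[-0.999, -0.002, 0.043], [-0.043, 0.001, -0.999], [0.002, -1.0, -0.001]]
force: [1.2, 0.3, -1.5]
opening: 0.711
```

Emit:
arm_command(
  translation=[
    [-0.09, 0, -0.91],
    [-0.09, 0, -0.91],
    [-0.09, 0, -0.91],
  ],
  rotation=[
    [0, 0, 0],
    [0, 0, 0],
    [0, 0, 0],
  ],
  grip=[1, 1, 1],
)

```text
time_s: 39.3
position: [0.6107, -0.0353, 0.1879]
tcp_rot: [[-0.999, -0.001, 0.042], [-0.042, -0.0, -0.999], [0.001, -1.0, -0.0]]
force: [0.2, -0.4, -1.8]
opening: 0.714
```

Emit:
arm_command(
  translation=[
    [-0.09, 0, -0.91],
    [-0.09, 0, -0.91],
    [-0.09, 0, -0.91],
  ],
  rotation=[
    [0, 0, 0],
    [0, 0, 0],
    [0, 0, 0],
  ],
  grip=[1, 1, 1],
)

```text
time_s: 39.6
position: [0.6154, 0.0373, 0.1881]
tcp_rot: [[-0.999, 0.0, 0.042], [-0.042, -0.0, -0.999], [-0.0, -1.0, 0.0]]
force: [-0.7, 0.2, -1.7]
opening: 0.711
```

Emit:
arm_command(
  translation=[
    [-0.09, 0, -0.91],
    [-0.09, 0, -0.91],
    [-0.09, 0, -0.91],
  ],
  rotation=[
    [0, 0, 0],
    [0, 0, 0],
    [0, 0, 0],
  ],
  grip=[1, 1, 1],
)

```text
time_s: 39.9
position: [0.6201, 0.11, 0.1882]
tcp_rot: [[-0.999, 0.001, 0.042], [-0.042, -0.0, -0.999], [-0.001, -1.0, 0.001]]
force: [-0.7, -0.3, -2.7]
opening: 0.712
```

Emit:
arm_command(
  translation=[
    [-0.09, 0, -0.91],
    [-0.09, 0, -0.91],
    [-0.09, 0, -0.91],
    [-0.09, 0, -0.91],
    [-0.09, 0, -0.91],
  ],
  rotation=[
    [0, 0, 0],
    [0, 0, 0],
    [0, 0, 0],
    [0, 0, 0],
    [0, 0, 0],
  ],
  grip=[1, 1, 1, 1, 1],
)

```text
time_s: 40.4
position: [0.624, 0.1802, 0.1883]
tcp_rot: [[-0.999, -0.0, 0.037], [-0.037, -0.001, -0.999], [0.0, -1.0, 0.001]]
force: [-0.9, 0.3, -1.2]
opening: 0.716
```

```bash
python3 - <<'E'
from h import *
plan([.6227,.183,.0572],182)
t=cap("top"); pts(t,"top","pot1",0.03,.3); wlids(t,.088)
E
```

```text
shares [ 0.01  1.64 -0.04] turn 0.002 pos [0.624  0.1802 0.1883] h -177.9 open 0.716 F [-0.9  0.3 -1.2] t 40.4
top pot1 0.93 [317. 234.] [ 0.474 -0.169]
top pot1 0.81 [415. 238.] [ 0.468 -0.399]
top pot1 0.61 [268. 249.] [ 0.435 -0.055]
top pot1 0.6 [139. 195.] [0.559 0.256]
top pot1 0.59 [151. 160.] [0.643 0.228]
top pot1 0.59 [397. 313.] [ 0.292 -0.357]
[ 180   42   63   87 3986] [207.7  88.8] [0.7964 0.0849]
[ 241   43   52   74 2925] [271.4  75.5] [ 0.8284 -0.0584]
[ 294   45   86  147 4859] [330.3 104.5] [ 0.7634 -0.1916]
[ 471   45   89   96 6817] [519.8  93.3] [ 0.7934 -0.6138]
[ 370   46   54   80 1383] [408.4  84.3] [ 0.8113 -0.366 ]
[ 145  139  122  117 8544] [201.4 196.1] [0.5537 0.0931]
[ 256  200   60  220 8657] [290.6 319.9] [ 0.285  -0.1086]
[ 172  327   39   93 3073] [189.7 373.4] [0.1664 0.1094]
[   0  364   32   56 1405] [ 15.9 395.3] [0.1125 0.4881]
```

Emit:
arm_command(
  translation=[
    [0, 0.8, -0.03],
    [0, 0.8, -0.03],
    [0, 0.8, -0.03],
    [0, 0.8, -0.03],
  ],
  rotation=[
    [0, 0, 0],
    [0, 0, 0],
    [0, 0, 0],
    [0, 0, 0],
  ],
  grip=[1, 1, 1, 1],
)

```text
time_s: 40.9
position: [0.6238, 0.1848, 0.125]
tcp_rot: [[-0.999, 0.0, 0.039], [-0.039, -0.0, -0.999], [-0.0, -1.0, 0.0]]
force: [0.9, -0.5, -2.1]
opening: 0.711
```

Emit:
arm_command(
  translation=[
    [0, 0.4, 0],
    [0, 0.7, 0],
    [0, 0.82, 0],
    [0, 0.84, 0],
    [0, 0.84, 0],
  ],
  rotation=[
    [0, 0, 0],
    [0, 0, 0],
    [0, 0, 0],
    [0, 0, 0],
    [0, 0, 0],
  ],
  grip=[1, 1, 1, 1, 1],
)

```text
time_s: 41.4
position: [0.6246, 0.1854, 0.0587]
tcp_rot: [[-0.999, 0.003, 0.04], [-0.04, 0.0, -0.999], [-0.003, -1.0, -0.0]]
force: [0.7, -0.5, -1.5]
opening: 0.714
```

Emit:
arm_command(
  translation=[
    [0, 0, 0],
    [0, 0, 0],
  ],
  rotation=[
    [0, 0, 0],
    [0, 0, 0],
  ],
  grip=[1, 1],
)

```text
time_s: 41.6
position: [0.6244, 0.1854, 0.0589]
tcp_rot: [[-0.999, 0.003, 0.04], [-0.04, 0.0, -0.999], [-0.003, -1.0, -0.0]]
force: [0.2, 0.6, -1.8]
opening: 0.711
```

Emit:
arm_command(
  translation=[
    [0, 0.02, 0],
    [0, 0.03, 0],
    [0, 0.03, 0],
  ],
  rotation=[
    [0, 0, 0],
    [0, 0, 0],
    [0, 0, 0],
  ],
  grip=[1, 1, 1],
)

```text
time_s: 41.9
position: [0.6244, 0.1852, 0.0565]
tcp_rot: [[-0.999, 0.003, 0.04], [-0.04, 0.0, -0.999], [-0.003, -1.0, -0.0]]
force: [-1.3, -1.2, 5.0]
opening: 0.71
```

Emit:
arm_command(
  translation=[
    [0, 0, 0],
    [0, 0, 0],
    [0, 0, 0],
    [0, 0, 0],
  ],
  rotation=[
    [0, 0, 0],
    [0, 0, 0],
    [0, 0, 0],
    [0, 0, 0],
  ],
  grip=[-1, -1, -1, -1],
)

```text
time_s: 42.3
position: [0.6231, 0.1853, 0.0546]
tcp_rot: [[-0.999, -0.001, 0.04], [-0.04, -0.0, -0.999], [0.001, -1.0, -0.0]]
force: [0.6, 0.3, -0.1]
opening: 0.964
```

Emit:
arm_command(
  translation=[
    [0, -0.5, 0],
    [0, -0.9, 0],
    [0, -0.9, 0],
    [0, -0.9, 0],
  ],
  rotation=[
    [0, 0, 0],
    [0, 0, 0],
    [0, 0, 0],
    [0, 0, 0],
  ],
  grip=[-1, -1, -1, -1],
)

```text
time_s: 42.7
position: [0.6236, 0.1853, 0.1276]
tcp_rot: [[-0.999, 0.001, 0.04], [-0.04, 0.0, -0.999], [-0.001, -1.0, -0.0]]
force: [-0.0, -0.2, -0.6]
opening: 0.998
```

Emit:
arm_command(
  translation=[
    [0, 0, 0],
    [0, 0, 0],
    [0, 0, 0],
    [0, 0, 0],
    [0, 0, 0],
  ],
  rotation=[
    [0, 0, 0],
    [0, 0, 0],
    [0, 0, 0],
    [0, 0, 0],
    [0, 0, 0],
  ],
  grip=[1, 1, 1, 1, 1],
)

```text
time_s: 43.2
position: [0.6232, 0.1852, 0.1264]
tcp_rot: [[-0.999, -0.001, 0.04], [-0.04, -0.0, -0.999], [0.001, -1.0, 0.0]]
force: [0.1, 0.7, -0.2]
opening: 0.631
```

Emit:
arm_command(
  translation=[
    [0, 0, 0],
    [0, 0, 0],
    [0, 0, 0],
    [0, 0, 0],
    [0, 0, 0],
  ],
  rotation=[
    [0, 0, 0],
    [0, 0, 0],
    [0, 0, 0],
    [0, 0, 0],
    [0, 0, 0],
  ],
  grip=[1, 1, 1, 1, 1],
)

```text
time_s: 43.7
position: [0.6234, 0.1852, 0.127]
tcp_rot: [[-0.999, 0.0, 0.04], [-0.04, 0.0, -0.999], [-0.0, -1.0, -0.0]]
force: [0.6, 0.6, 0.4]
opening: 0.166
```

Emit:
arm_command(
  translation=[
    [0, 0.1, 0],
    [0, 0.1, 0],
    [0, 0.1, 0],
  ],
  rotation=[
    [0, 0, 0],
    [0, 0, 0],
    [0, 0, 0],
  ],
  grip=[1, 1, 1],
)

```text
time_s: 44.0
position: [0.623, 0.1852, 0.1183]
tcp_rot: [[-0.999, -0.001, 0.04], [-0.04, -0.0, -0.999], [0.001, -1.0, 0.0]]
force: [-0.8, -0.2, 0.0]
opening: 0.013
```

Emit:
arm_command(
  translation=[
    [0, 0.08, 0],
    [0, 0.14, 0],
    [0, 0.19, 0],
    [0, 0.23, 0],
    [0, 0.23, 0],
  ],
  rotation=[
    [0, 0, 0],
    [0, 0, 0],
    [0, 0, 0],
    [0, 0, 0],
    [0, 0, 0],
  ],
  grip=[1, 1, 1, 1, 1],
)

```text
time_s: 44.5
position: [0.6235, 0.1852, 0.1013]
tcp_rot: [[-0.999, 0.0, 0.04], [-0.04, -0.0, -0.999], [-0.0, -1.0, 0.0]]
force: [-1.2, -0.2, 5.6]
opening: 0.007
```

Emit:
arm_command(
  translation=[
    [0, 0.02, 0],
    [0, 0.04, 0],
    [0, 0.04, 0],
  ],
  rotation=[
    [0, 0, 0],
    [0, 0, 0],
    [0, 0, 0],
  ],
  grip=[1, 1, 1],
)

```text
time_s: 44.8
position: [0.6236, 0.1853, 0.1006]
tcp_rot: [[-0.999, 0.001, 0.04], [-0.04, -0.0, -0.999], [-0.001, -1.0, 0.0]]
force: [-4.2, -0.5, 17.4]
opening: 0.005
```

Emit:
arm_command(
  translation=[
    [0, -0.6, 0],
    [0, -1, 0],
    [0, -1, 0],
  ],
  rotation=[
    [0, 0, 0],
    [0, 0, 0],
    [0, 0, 0],
  ],
  grip=[1, 1, 1],
)

```text
time_s: 45.1
position: [0.6269, 0.1858, 0.1825]
tcp_rot: [[-0.999, 0.011, 0.04], [-0.04, 0.001, -0.999], [-0.011, -1.0, -0.001]]
force: [1.1, 0.0, 0.4]
opening: 0.003
```

Emit:
arm_command(
  translation=[
    [0.31, -0.2, 0.9],
    [0.31, -0.2, 0.9],
  ],
  rotation=[
    [0, 0, 0],
    [0, 0, 0],
  ],
  grip=[0, 0],
)

```text
time_s: 45.3
position: [0.6001, 0.1109, 0.1927]
tcp_rot: [[-0.999, -0.002, 0.041], [-0.041, -0.001, -0.999], [0.002, -1.0, 0.001]]
force: [1.0, 1.1, 0.6]
opening: 0.11
```

Emit:
arm_command(
  translation=[
    [0.31, -0.2, 0.9],
    [0.31, -0.2, 0.9],
  ],
  rotation=[
    [0, 0, 0],
    [0, 0, 0],
  ],
  grip=[-1, -1],
)

```text
time_s: 45.5
position: [0.578, 0.037, 0.2087]
tcp_rot: [[-0.999, -0.002, 0.039], [-0.039, -0.001, -0.999], [0.002, -1.0, 0.001]]
force: [0.1, 0.0, -0.3]
opening: 0.287
```

Emit:
arm_command(
  translation=[
    [0.31, -0.2, 0.9],
    [0.31, -0.2, 0.9],
  ],
  rotation=[
    [0, 0, 0],
    [0, 0, 0],
  ],
  grip=[-1, -1],
)

```text
time_s: 45.7
position: [0.5562, -0.036, 0.2248]
tcp_rot: [[-0.999, -0.002, 0.038], [-0.038, -0.001, -0.999], [0.002, -1.0, 0.0]]
force: [1.3, -0.1, -1.2]
opening: 0.465
```

Emit:
arm_command(
  translation=[
    [0.31, 0, 0.9],
    [0.31, 0, 0.9],
  ],
  rotation=[
    [0, 0, 0],
    [0, 0, 0],
  ],
  grip=[-1, -1],
)

```text
time_s: 45.9
position: [0.5343, -0.1091, 0.2245]
tcp_rot: [[-0.999, -0.001, 0.038], [-0.038, -0.001, -0.999], [0.001, -1.0, 0.0]]
force: [0.6, -0.6, 0.1]
opening: 0.648
```

Emit:
arm_command(
  translation=[
    [0.31, 0, 0.9],
    [0.31, 0, 0.9],
  ],
  rotation=[
    [0, 0, 0],
    [0, 0, 0],
  ],
  grip=[-1, -1],
)

```text
time_s: 46.1
position: [0.5124, -0.1821, 0.2243]
tcp_rot: [[-0.999, -0.001, 0.038], [-0.038, -0.0, -0.999], [0.001, -1.0, 0.0]]
force: [0.8, -0.0, -0.5]
opening: 0.827
```

Emit:
arm_command(
  translation=[
    [0.31, 0, 0.9],
    [0.31, 0, 0.9],
  ],
  rotation=[
    [0, 0, 0],
    [0, 0, 0],
  ],
  grip=[-1, -1],
)

```text
time_s: 46.3
position: [0.4905, -0.2552, 0.2243]
tcp_rot: [[-0.999, -0.001, 0.038], [-0.038, -0.0, -0.999], [0.001, -1.0, 0.0]]
force: [-0.1, 0.7, 1.0]
opening: 0.973
```

Emit:
arm_command(
  translation=[
    [0.31, 0, 0.9],
    [0.31, 0, 0.9],
  ],
  rotation=[
    [0, 0, 0],
    [0, 0, 0],
  ],
  grip=[-1, -1],
)

```text
time_s: 46.5
position: [0.4686, -0.3283, 0.2242]
tcp_rot: [[-0.999, -0.001, 0.038], [-0.038, -0.0, -0.999], [0.001, -1.0, 0.0]]
force: [0.0, 0.8, -0.1]
opening: 0.996
```

Emit:
arm_command(
  translation=[
    [0.31, 0, 0.9],
    [0.31, 0, 0.9],
    [0.31, 0, 0.9],
    [0.31, 0, 0.9],
    [0.31, 0, 0.9],
  ],
  rotation=[
    [0, 0, 0],
    [0, 0, 0],
    [0, 0, 0],
    [0, 0, 0],
    [0, 0, 0],
  ],
  grip=[-1, -1, -1, -1, -1],
)

```text
time_s: 47.0
position: [0.4478, -0.3965, 0.2245]
tcp_rot: [[-0.999, -0.001, 0.04], [-0.04, 0.002, -0.999], [0.001, -1.0, -0.002]]
force: [0.5, 0.1, -0.0]
opening: 1.006
```

```bash
python3 - <<'E'
from h import *
c=cap("wrist","w12"); pts(c,"wrist","pot1",0); wlids(c)
t=cap("top","t12"); pts(t,"top","pot1",0.0,.3)
plan([.476,-.402,.029],182)
cv2.imwrite("pics/v12.png",cv2.resize(np.hstack([c["image"],t["image"]]),(800,300)))
E
```

```text
wrist pot1 0.92 [288. 151.] [ 0.48  -0.403]
wrist pot1 0.9 [249. 313.] [ 0.288 -0.365]
wrist pot1 0.8 [ 63. 148.] [ 0.475 -0.166]
[  13    0   40   45 1422] [33.1 19.8] [ 0.5831 -0.1913]
[ 254  128   70   71 3917] [288.6 163. ] [ 0.4761 -0.4023]
[   0  177   75   53 3277] [ 36.3 206.6] [ 0.4267 -0.1729]
top pot1 0.76 [164. 174.] [0.614 0.206]
top pot1 0.71 [415. 239.] [ 0.464 -0.408]
top pot1 0.71 [269. 250.] [ 0.433 -0.056]
top pot1 0.63 [136. 197.] [0.558 0.273]
top pot1 0.62 [395. 314.] [ 0.282 -0.361]
top pot1 0.57 [319. 234.] [ 0.472 -0.176]
shares [-0.34  2.45  0.08] turn 0.006 pos [ 0.4484 -0.3969  0.2253] h -177.6 open 1.003 F [0.6 0.6 0.2] t 47.2
```

View pics/v12.png

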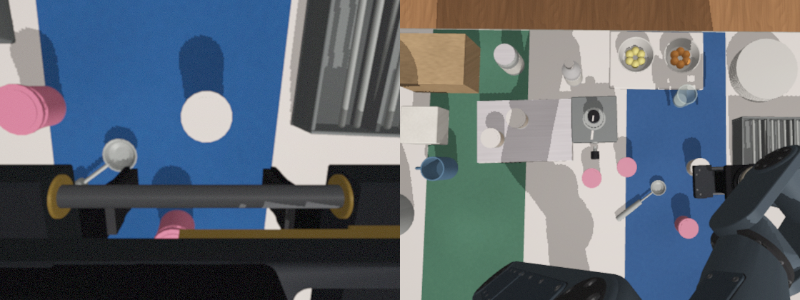

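The last lid is at wrist pixel (288,163), or (0.476,-0.402). The rack corner is near, so I'll grasp at heading 240° again.

Emit:
arm_command(
  translation=[
    [-0.34, 0.3, 0.08],
    [-0.34, 0.3, 0.08],
    [-0.34, 0.3, 0.08],
    [-0.34, 0.3, 0.08],
    [-0.34, 0.3, 0.08],
  ],
  rotation=[
    [0, -0.48, 0],
    [0, -0.48, 0],
    [0, -0.48, 0],
    [0, -0.48, 0],
    [0, -0.48, 0],
  ],
  grip=[-1, -1, -1, -1, -1],
)

```text
time_s: 47.7
position: [0.4758, -0.4027, 0.2014]
tcp_rot: [[-0.856, -0.0, 0.517], [-0.517, 0.0, -0.856], [-0.0, -1.0, -0.0]]
force: [-0.6, -0.9, -0.4]
opening: 0.999
```

Emit:
arm_command(
  translation=[
    [0, 0.5, 0],
    [0, 0.5, 0],
    [0, 0.5, 0],
    [0, 0.5, 0],
    [0, 0.5, 0],
  ],
  rotation=[
    [0, -0.48, 0],
    [0, -0.48, 0],
    [0, -0.48, 0],
    [0, -0.48, 0],
    [0, -0.48, 0],
  ],
  grip=[-1, -1, -1, -1, -1],
)

```text
time_s: 48.2
position: [0.4756, -0.4031, 0.1614]
tcp_rot: [[-0.503, 0.0, 0.864], [-0.864, -0.0, -0.503], [-0.0, -1.0, 0.0]]
force: [0.0, 0.6, -0.5]
opening: 1.001
```

```bash
python3 - <<'E'
from h import *
plan([.476,-.402,.029],240)
E
```

```text
shares [-0.01  1.66 -0.  ] turn -0.003 pos [ 0.4756 -0.4031  0.1614] h -120.2 open 1.001 F [ 0.   0.6 -0.5] t 48.2
```

Emit:
arm_command(
  translation=[
    [0, 0.4, 0],
    [0, 0.83, 0],
    [0, 0.83, 0],
    [0, 0.83, 0],
  ],
  rotation=[
    [0, 0, 0],
    [0, 0, 0],
    [0, 0, 0],
    [0, 0, 0],
  ],
  grip=[-1, -1, -1, -1],
)

```text
time_s: 48.6
position: [0.4753, -0.4032, 0.0949]
tcp_rot: [[-0.503, -0.001, 0.864], [-0.864, 0.001, -0.503], [-0.0, -1.0, -0.001]]
force: [1.0, -0.0, 0.4]
opening: 1.001
```

Emit:
arm_command(
  translation=[
    [0, 0.3, 0],
    [0, 0.6, 0],
    [0, 0.83, 0],
    [0, 0.83, 0],
    [0, 0.83, 0],
  ],
  rotation=[
    [0, 0, 0],
    [0, 0, 0],
    [0, 0, 0],
    [0, 0, 0],
    [0, 0, 0],
  ],
  grip=[-1, -1, -1, -1, -1],
)

```text
time_s: 49.1
position: [0.4762, -0.4044, 0.0302]
tcp_rot: [[-0.502, 0.002, 0.865], [-0.865, -0.002, -0.502], [0.001, -1.0, 0.003]]
force: [-0.3, -0.6, -0.4]
opening: 0.999
```

Emit:
arm_command(
  translation=[
    [0, 0, 0],
    [0, 0, 0],
    [0, 0, 0],
    [0, 0, 0],
    [0, 0, 0],
  ],
  rotation=[
    [0, 0, 0],
    [0, 0, 0],
    [0, 0, 0],
    [0, 0, 0],
    [0, 0, 0],
  ],
  grip=[1, 1, 1, 1, 1],
)

```text
time_s: 49.6
position: [0.4753, -0.4035, 0.0292]
tcp_rot: [[-0.502, 0.0, 0.865], [-0.865, -0.0, -0.502], [0.0, -1.0, 0.0]]
force: [-0.8, 1.0, 4.3]
opening: 0.714
```

Emit:
arm_command(
  translation=[
    [0, -0.3, 0],
    [0, -0.6, 0],
    [0, -1, 0],
    [0, -1, 0],
  ],
  rotation=[
    [0, 0, 0],
    [0, 0, 0],
    [0, 0, 0],
    [0, 0, 0],
  ],
  grip=[1, 1, 1, 1],
)

```text
time_s: 50.0
position: [0.4774, -0.4057, 0.1124]
tcp_rot: [[-0.502, 0.006, 0.865], [-0.865, -0.007, -0.502], [0.003, -1.0, 0.008]]
force: [1.0, -0.5, -0.9]
opening: 0.712
```

Emit:
arm_command(
  translation=[
    [0, -0.5, 0],
    [0, -1, 0],
    [0, -1, 0],
    [0, -1, 0],
  ],
  rotation=[
    [0, 0.3, 0],
    [0, 0.3, 0],
    [0, 0.3, 0],
    [0, 0.3, 0],
  ],
  grip=[1, 1, 1, 1],
)

```text
time_s: 50.4
position: [0.4753, -0.4034, 0.1884]
tcp_rot: [[-0.744, 0.0, 0.668], [-0.668, -0.0, -0.744], [0.0, -1.0, 0.0]]
force: [0.0, -1.1, -1.7]
opening: 0.714
```

Emit:
arm_command(
  translation=[
    [0, 0, 0],
    [0, 0, 0],
    [0, 0, 0],
    [0, 0, 0],
    [0, 0, 0],
  ],
  rotation=[
    [0, 0.66, 0],
    [0, 0.66, 0],
    [0, 0.66, 0],
    [0, 0.66, 0],
    [0, 0.66, 0],
  ],
  grip=[1, 1, 1, 1, 1],
)

```text
time_s: 50.9
position: [0.4741, -0.402, 0.1853]
tcp_rot: [[-0.999, -0.004, 0.036], [-0.036, 0.005, -0.999], [0.004, -1.0, -0.005]]
force: [0.2, -0.5, -0.6]
opening: 0.713
```

```bash
python3 - <<'E'
from h import *
plan([.5657,.091,.187],182)
E
```

```text
shares [-1.37  0.   -6.12] turn 0.001 pos [ 0.4741 -0.402   0.1853] h -177.9 open 0.713 F [ 0.2 -0.5 -0.6] t 50.9
```

7 calls of (-0.196, 0, -0.874).

Emit:
arm_command(
  translation=[
    [-0.2, 0, -0.875],
    [-0.2, 0, -0.875],
    [-0.2, 0, -0.875],
  ],
  rotation=[
    [0, 0, 0],
    [0, 0, 0],
    [0, 0, 0],
  ],
  grip=[1, 1, 1],
)

```text
time_s: 51.2
position: [0.487, -0.328, 0.1854]
tcp_rot: [[-0.999, -0.006, 0.044], [-0.044, 0.007, -0.999], [0.006, -1.0, -0.007]]
force: [-1.3, -0.1, -2.1]
opening: 0.713
```

Emit:
arm_command(
  translation=[
    [-0.2, 0, -0.875],
    [-0.2, 0, -0.875],
    [-0.2, 0, -0.875],
  ],
  rotation=[
    [0, 0, 0],
    [0, 0, 0],
    [0, 0, 0],
  ],
  grip=[1, 1, 1],
)

```text
time_s: 51.5
position: [0.5007, -0.2591, 0.1865]
tcp_rot: [[-0.999, -0.004, 0.043], [-0.043, 0.004, -0.999], [0.004, -1.0, -0.004]]
force: [-0.4, -0.7, -1.5]
opening: 0.713
```

Emit:
arm_command(
  translation=[
    [-0.2, 0, -0.875],
    [-0.2, 0, -0.875],
    [-0.2, 0, -0.875],
  ],
  rotation=[
    [0, 0, 0],
    [0, 0, 0],
    [0, 0, 0],
  ],
  grip=[1, 1, 1],
)

```text
time_s: 51.8
position: [0.5144, -0.19, 0.1871]
tcp_rot: [[-0.999, -0.003, 0.043], [-0.043, 0.002, -0.999], [0.003, -1.0, -0.002]]
force: [0.1, -0.5, -1.2]
opening: 0.712
```

Emit:
arm_command(
  translation=[
    [-0.2, 0, -0.875],
    [-0.2, 0, -0.875],
    [-0.2, 0, -0.875],
  ],
  rotation=[
    [0, 0, 0],
    [0, 0, 0],
    [0, 0, 0],
  ],
  grip=[1, 1, 1],
)

```text
time_s: 52.1
position: [0.5282, -0.1204, 0.1876]
tcp_rot: [[-0.999, -0.001, 0.042], [-0.042, 0.0, -0.999], [0.001, -1.0, -0.001]]
force: [0.3, -0.3, -0.6]
opening: 0.711
```

Emit:
arm_command(
  translation=[
    [-0.2, 0, -0.875],
    [-0.2, 0, -0.875],
    [-0.2, 0, -0.875],
  ],
  rotation=[
    [0, 0, 0],
    [0, 0, 0],
    [0, 0, 0],
  ],
  grip=[1, 1, 1],
)

```text
time_s: 52.4
position: [0.5419, -0.0504, 0.1879]
tcp_rot: [[-0.999, -0.0, 0.042], [-0.042, -0.0, -0.999], [0.0, -1.0, 0.0]]
force: [-0.1, -0.8, -1.1]
opening: 0.71
```

Emit:
arm_command(
  translation=[
    [-0.2, 0, -0.875],
    [-0.2, 0, -0.875],
    [-0.2, 0, -0.875],
  ],
  rotation=[
    [0, 0, 0],
    [0, 0, 0],
    [0, 0, 0],
  ],
  grip=[1, 1, 1],
)

```text
time_s: 52.7
position: [0.5555, 0.0198, 0.1881]
tcp_rot: [[-0.999, 0.0, 0.041], [-0.041, -0.001, -0.999], [-0.0, -1.0, 0.001]]
force: [-0.3, -0.3, -1.8]
opening: 0.714
```

Emit:
arm_command(
  translation=[
    [-0.18, 0, -0.875],
    [-0.18, 0, -0.875],
    [-0.18, 0, -0.875],
    [-0.18, 0, -0.875],
    [-0.18, 0, -0.875],
  ],
  rotation=[
    [0, 0, 0],
    [0, 0, 0],
    [0, 0, 0],
    [0, 0, 0],
    [0, 0, 0],
  ],
  grip=[1, 1, 1, 1, 1],
)

```text
time_s: 53.2
position: [0.5664, 0.0882, 0.1883]
tcp_rot: [[-0.999, -0.0, 0.038], [-0.038, -0.001, -0.999], [0.0, -1.0, 0.001]]
force: [0.6, -0.2, -1.4]
opening: 0.708
```

```bash
python3 - <<'E'
from h import *
plan([.5657,.091,.0572],182)
t=cap("top"); pts(t,"top","pot1",0.03,.3)
E
```

```text
shares [ 0.01  1.64 -0.04] turn 0.003 pos [0.5664 0.0882 0.1883] h -177.8 open 0.708 F [ 0.6 -0.2 -1.4] t 53.2
top pot1 0.84 [397. 313.] [ 0.293 -0.356]
top pot1 0.79 [267. 250.] [ 0.434 -0.052]
top pot1 0.78 [137. 194.] [0.561 0.259]
top pot1 0.67 [315. 235.] [ 0.471 -0.164]
top pot1 0.57 [194. 187.] [0.58  0.123]
```

Emit:
arm_command(
  translation=[
    [0, 0.8, -0.03],
    [0, 0.8, -0.03],
    [0, 0.8, -0.03],
    [0, 0.8, -0.03],
  ],
  rotation=[
    [0, 0, 0],
    [0, 0, 0],
    [0, 0, 0],
    [0, 0, 0],
  ],
  grip=[1, 1, 1, 1],
)

```text
time_s: 53.7
position: [0.5667, 0.0921, 0.1248]
tcp_rot: [[-0.999, 0.001, 0.039], [-0.039, -0.0, -0.999], [-0.001, -1.0, 0.0]]
force: [-0.2, 0.7, -1.0]
opening: 0.712
```

Emit:
arm_command(
  translation=[
    [0, 0.4, 0],
    [0, 0.7, 0],
    [0, 0.82, 0],
    [0, 0.84, 0],
    [0, 0.84, 0],
  ],
  rotation=[
    [0, 0, 0],
    [0, 0, 0],
    [0, 0, 0],
    [0, 0, 0],
    [0, 0, 0],
  ],
  grip=[1, 1, 1, 1, 1],
)

```text
time_s: 54.2
position: [0.5672, 0.0928, 0.0584]
tcp_rot: [[-0.999, 0.002, 0.04], [-0.04, -0.0, -0.999], [-0.002, -1.0, 0.0]]
force: [0.4, -0.6, -1.2]
opening: 0.712
```

Emit:
arm_command(
  translation=[
    [0, 0.01, 0],
    [0, 0.025, 0],
    [0, 0.025, 0],
    [0, 0.025, 0],
  ],
  rotation=[
    [0, 0, 0],
    [0, 0, 0],
    [0, 0, 0],
    [0, 0, 0],
  ],
  grip=[1, 1, 1, 1],
)

```text
time_s: 54.6
position: [0.5675, 0.0928, 0.0568]
tcp_rot: [[-0.999, 0.003, 0.04], [-0.04, -0.0, -0.999], [-0.003, -1.0, 0.0]]
force: [-0.1, -0.2, 5.7]
opening: 0.711
```

Emit:
arm_command(
  translation=[
    [0, 0, 0],
    [0, 0, 0],
    [0, 0, 0],
    [0, 0, 0],
  ],
  rotation=[
    [0, 0, 0],
    [0, 0, 0],
    [0, 0, 0],
    [0, 0, 0],
  ],
  grip=[-1, -1, -1, -1],
)

```text
time_s: 55.0
position: [0.5659, 0.093, 0.0551]
tcp_rot: [[-0.999, -0.001, 0.04], [-0.04, 0.0, -0.999], [0.001, -1.0, -0.0]]
force: [-0.5, 0.5, -0.7]
opening: 0.963
```

Emit:
arm_command(
  translation=[
    [0, -0.5, 0],
    [0, -0.9, 0],
    [0, -0.9, 0],
    [0, -0.9, 0],
  ],
  rotation=[
    [0, 0, 0],
    [0, 0, 0],
    [0, 0, 0],
    [0, 0, 0],
  ],
  grip=[-1, -1, -1, -1],
)

```text
time_s: 55.4
position: [0.5664, 0.0929, 0.1279]
tcp_rot: [[-0.999, 0.001, 0.04], [-0.04, -0.0, -0.999], [-0.001, -1.0, 0.0]]
force: [0.3, -0.7, -0.7]
opening: 0.999
```

Emit:
arm_command(
  translation=[
    [0, 0, 0],
    [0, 0, 0],
    [0, 0, 0],
    [0, 0, 0],
    [0, 0, 0],
  ],
  rotation=[
    [0, 0, 0],
    [0, 0, 0],
    [0, 0, 0],
    [0, 0, 0],
    [0, 0, 0],
  ],
  grip=[1, 1, 1, 1, 1],
)

```text
time_s: 55.9
position: [0.566, 0.0929, 0.1269]
tcp_rot: [[-0.999, -0.001, 0.04], [-0.04, 0.0, -0.999], [0.001, -1.0, -0.0]]
force: [0.3, 0.1, 0.1]
opening: 0.628
```

Emit:
arm_command(
  translation=[
    [0, 0, 0],
    [0, 0, 0],
    [0, 0, 0],
    [0, 0, 0],
    [0, 0, 0],
  ],
  rotation=[
    [0, 0, 0],
    [0, 0, 0],
    [0, 0, 0],
    [0, 0, 0],
    [0, 0, 0],
  ],
  grip=[1, 1, 1, 1, 1],
)

```text
time_s: 56.4
position: [0.5662, 0.0929, 0.1274]
tcp_rot: [[-0.999, 0.0, 0.04], [-0.04, -0.0, -0.999], [-0.0, -1.0, 0.0]]
force: [-0.7, -0.1, -0.4]
opening: 0.173
```

Emit:
arm_command(
  translation=[
    [0, 0.1, 0],
    [0, 0.1, 0],
    [0, 0.1, 0],
  ],
  rotation=[
    [0, 0, 0],
    [0, 0, 0],
    [0, 0, 0],
  ],
  grip=[1, 1, 1],
)

```text
time_s: 56.7
position: [0.5658, 0.0929, 0.1188]
tcp_rot: [[-0.999, -0.001, 0.04], [-0.04, 0.0, -0.999], [0.001, -1.0, -0.0]]
force: [0.5, -0.6, -0.7]
opening: 0.015
```

Emit:
arm_command(
  translation=[
    [0, 0.08, 0],
    [0, 0.14, 0],
    [0, 0.19, 0],
    [0, 0.23, 0],
    [0, 0.23, 0],
  ],
  rotation=[
    [0, 0, 0],
    [0, 0, 0],
    [0, 0, 0],
    [0, 0, 0],
    [0, 0, 0],
  ],
  grip=[1, 1, 1, 1, 1],
)

```text
time_s: 57.2
position: [0.5664, 0.0929, 0.1014]
tcp_rot: [[-0.999, 0.0, 0.04], [-0.04, -0.0, -0.999], [-0.0, -1.0, 0.0]]
force: [-1.5, -0.1, 4.2]
opening: 0.006
```

Emit:
arm_command(
  translation=[
    [0, 0.02, 0],
    [0, 0.045, 0],
    [0, 0.045, 0],
  ],
  rotation=[
    [0, 0, 0],
    [0, 0, 0],
    [0, 0, 0],
  ],
  grip=[1, 1, 1],
)

```text
time_s: 57.5
position: [0.5664, 0.0929, 0.1001]
tcp_rot: [[-0.999, 0.001, 0.04], [-0.04, -0.0, -0.999], [-0.001, -1.0, 0.0]]
force: [-4.3, -1.3, 20.4]
opening: 0.005
```

Emit:
arm_command(
  translation=[
    [0, -0.6, 0],
    [0, -1, 0],
    [0, -1, 0],
  ],
  rotation=[
    [0, 0, 0],
    [0, 0, 0],
    [0, 0, 0],
  ],
  grip=[0, 0, 0],
)

```text
time_s: 57.8
position: [0.5694, 0.0929, 0.1816]
tcp_rot: [[-0.999, 0.01, 0.04], [-0.04, -0.0, -0.999], [-0.01, -1.0, 0.001]]
force: [1.0, -0.2, 0.3]
opening: 0.192
```

Emit:
arm_command(
  translation=[
    [0.6, -0.9, 0.4],
    [0.6, -0.9, 0.4],
    [0.6, -0.9, 0.4],
    [0.6, -0.9, 0.4],
    [0.6, -0.9, 0.4],
  ],
  rotation=[
    [0, 0, 0],
    [0, 0, 0],
    [0, 0, 0],
    [0, 0, 0],
    [0, 0, 0],
  ],
  grip=[-0.3, -0.3, -0.3, -0.3, -0.3],
)

```text
time_s: 58.3
position: [0.5192, 0.0593, 0.248]
tcp_rot: [[-0.999, -0.002, 0.04], [-0.04, 0.0, -0.999], [0.002, -1.0, -0.0]]
force: [0.1, 0.5, 0.7]
opening: 0.613
```

```bash
python3 - <<'E'
from h import *
c=cap("wrist","w13"); s=cap("scene","s13")
pts(c,"wrist","pull_grip",.034)
plan([.513,-.068,.037],182)
for q in ((.560,.2625),(.6236,.1852),(.567,.0928)): print(proj(c,[*q,.08]).round(0),proj(s,[*q,.08]).round(0))
im=cv2.resize(s["image"][150:350,200:480],(800,570),interpolation=cv2.INTER_CUBIC)
cv2.imwrite("pics/v13.png",im); cv2.imwrite("pics/v14.png",c["image"])
E
```

```text
wrist pull_grip 0.66 [396. 194.] [ 0.513 -0.063]
shares [0.14 2.64 1.59] turn 0.005 pos [0.5193 0.0594 0.2479] h -177.7 open 0.64 F [ 0.4 -0.9  0.1] t 58.5
[ 52. 139.] [416. 266.]
[135.  66.] [374. 273.]
[245. 138.] [346. 241.]
```

View pics/v13.png

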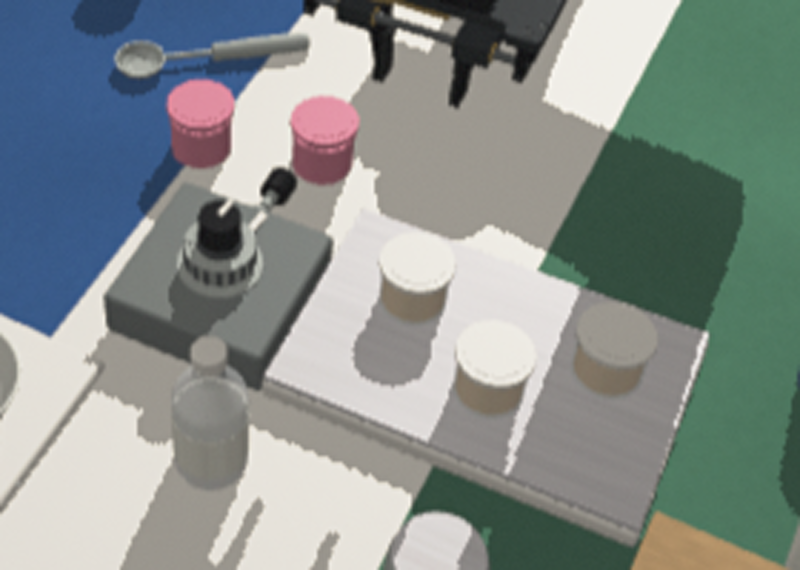

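All three pots stand upright on the plate at (415,275), (493,365) and (613,345). Their lids sit flush, while the pink pots still show a gap. The tab, dial and bottle are undisturbed. Last job: push the knob in.

Emit:
arm_command(
  translation=[
    [0.07, 0.5, 0.8],
    [0.07, 0.5, 0.8],
    [0.07, 0.5, 0.8],
  ],
  rotation=[
    [0, 0, 0],
    [0, 0, 0],
    [0, 0, 0],
  ],
  grip=[-0.3, -0.3, -0.3],
)

```text
time_s: 58.75
position: [0.5153, -0.0068, 0.2066]
tcp_rot: [[-0.999, -0.005, 0.037], [-0.037, 0.001, -0.999], [0.005, -1.0, -0.001]]
force: [0.1, 1.2, -0.3]
opening: 0.646
```

Emit:
arm_command(
  translation=[
    [0.07, 0.9, 0.79],
    [0.07, 0.9, 0.79],
    [0.07, 0.9, 0.79],
    [0.07, 0.9, 0.79],
  ],
  rotation=[
    [0, 0, 0],
    [0, 0, 0],
    [0, 0, 0],
    [0, 0, 0],
  ],
  grip=[-0.3, -0.3, -0.3, -0.3],
)

```text
time_s: 59.15
position: [0.5133, -0.0681, 0.1366]
tcp_rot: [[-0.999, -0.002, 0.038], [-0.038, 0.001, -0.999], [0.002, -1.0, -0.001]]
force: [0.3, -0.8, 0.9]
opening: 0.651
```

```bash
python3 - <<'E'
from h import *
c=cap("wrist","w15"); pts(c,"wrist","pull_grip",.034)
plan([.5135,-.067,.037],182)
E
```

```text
wrist pull_grip 0.6 [276. 215.] [ 0.511 -0.065]
shares [ 0.01  1.26 -0.01] turn 0.005 pos [ 0.5141 -0.0676  0.1381] h -177.7 open 0.656 F [ 1.  -0.1  0.3] t 59.2
```

Emit:
arm_command(
  translation=[
    [0.01, 0.6, 0],
    [0.01, 0.6, 0],
    [0.01, 0.6, 0],
  ],
  rotation=[
    [0, 0, 0],
    [0, 0, 0],
    [0, 0, 0],
  ],
  grip=[-0.3, -0.3, -0.3],
)

```text
time_s: 59.55
position: [0.5123, -0.0674, 0.0898]
tcp_rot: [[-0.999, -0.001, 0.041], [-0.041, 0.001, -0.999], [0.001, -1.0, -0.001]]
force: [0.9, 1.0, 0.2]
opening: 0.649
```

Emit:
arm_command(
  translation=[
    [0, 0.3, 0],
    [0, 0.66, 0],
    [0, 0.66, 0],
    [0, 0.66, 0],
  ],
  rotation=[
    [0, 0, 0],
    [0, 0, 0],
    [0, 0, 0],
    [0, 0, 0],
  ],
  grip=[-0.3, -0.3, -0.3, -0.3],
)

```text
time_s: 59.95
position: [0.5137, -0.0686, 0.0388]
tcp_rot: [[-0.999, 0.003, 0.04], [-0.04, -0.001, -0.999], [-0.003, -1.0, 0.001]]
force: [-0.4, -0.6, 0.5]
opening: 0.653
```

Emit:
arm_command(
  translation=[
    [0, 0, 0],
    [0, 0, 0],
    [0, 0, 0],
    [0, 0, 0],
    [0, 0, 0],
  ],
  rotation=[
    [0, 0, 0],
    [0, 0, 0],
    [0, 0, 0],
    [0, 0, 0],
    [0, 0, 0],
  ],
  grip=[1, 1, 1, 1, 1],
)

```text
time_s: 60.45
position: [0.5126, -0.0662, 0.0371]
tcp_rot: [[-0.999, 0.0, 0.036], [-0.036, 0.004, -0.999], [-0.001, -1.0, -0.004]]
force: [2.9, 9.3, 5.1]
opening: 0.312
```

Emit:
arm_command(
  translation=[
    [-0.06, 0, 0],
    [-0.12, 0, 0],
    [-0.17, 0, 0],
    [-0.2, 0, 0],
    [-0.2, 0, 0],
  ],
  rotation=[
    [0, 0, 0],
    [0, 0, 0],
    [0, 0, 0],
    [0, 0, 0],
    [0, 0, 0],
  ],
  grip=[1, 1, 1, 1, 1],
)

```text
time_s: 60.95
position: [0.526, -0.0656, 0.0371]
tcp_rot: [[-0.999, -0.006, 0.038], [-0.038, 0.004, -0.999], [0.005, -1.0, -0.004]]
force: [-3.8, 6.8, 8.9]
opening: 0.315
```

Emit:
arm_command(
  translation=[
    [-0.03, 0, 0],
    [-0.05, 0, 0],
    [-0.05, 0, 0],
  ],
  rotation=[
    [0, 0, 0],
    [0, 0, 0],
    [0, 0, 0],
  ],
  grip=[1, 1, 1],
)

```text
time_s: 61.25
position: [0.5268, -0.0655, 0.037]
tcp_rot: [[-0.999, -0.012, 0.039], [-0.039, 0.005, -0.999], [0.012, -1.0, -0.005]]
force: [-8.7, 3.4, 13.4]
opening: 0.309
```

Emit:
arm_command(
  translation=[
    [-0.02, 0, 0],
    [-0.04, 0, 0],
    [-0.04, 0, 0],
  ],
  rotation=[
    [0, 0, 0],
    [0, 0, 0],
    [0, 0, 0],
  ],
  grip=[1, 1, 1],
)

```text
time_s: 61.55
position: [0.5269, -0.0654, 0.0369]
tcp_rot: [[-0.999, -0.019, 0.04], [-0.04, 0.005, -0.999], [0.019, -1.0, -0.006]]
force: [-15.2, -0.4, 16.9]
opening: 0.31
```

Emit:
arm_command(
  translation=[
    [0.05, 0, 0],
    [0.05, 0, 0],
    [0.05, 0, 0],
    [0.05, 0, 0],
    [0.05, 0, 0],
  ],
  rotation=[
    [0, 0, 0],
    [0, 0, 0],
    [0, 0, 0],
    [0, 0, 0],
    [0, 0, 0],
  ],
  grip=[-0.3, -0.3, -0.3, -0.3, -0.3],
)

```text
time_s: 62.05
position: [0.5324, -0.068, 0.0365]
tcp_rot: [[-0.999, 0.001, 0.04], [-0.04, -0.0, -0.999], [-0.001, -1.0, 0.0]]
force: [0.4, 0.3, -0.3]
opening: 0.621
```

Emit:
arm_command(
  translation=[
    [0, -1, 0],
    [0, -1, 0],
    [0, -1, 0],
  ],
  rotation=[
    [0, 0, 0],
    [0, 0, 0],
    [0, 0, 0],
  ],
  grip=[-0.3, -0.3, -0.3],
)

```text
time_s: 62.35
position: [0.5348, -0.0687, 0.1199]
tcp_rot: [[-0.999, 0.008, 0.04], [-0.04, -0.003, -0.999], [-0.008, -1.0, 0.003]]
force: [1.2, -0.4, 0.2]
opening: 0.649
```

Emit:
arm_command(
  translation=[
    [0.3, -1, 0],
    [0.3, -1, 0],
    [0.3, -1, 0],
    [0.3, -1, 0],
  ],
  rotation=[
    [0, 0, 0],
    [0, 0, 0],
    [0, 0, 0],
    [0, 0, 0],
  ],
  grip=[-0.3, -0.3, -0.3, -0.3],
)

```text
time_s: 62.75
position: [0.5078, -0.0688, 0.1965]
tcp_rot: [[-0.999, 0.001, 0.039], [-0.039, -0.0, -0.999], [-0.001, -1.0, 0.0]]
force: [0.2, -0.6, -0.1]
opening: 0.65
```

```bash
python3 - <<'E'
from h import *
c=cap("wrist","w16"); pts(c,"wrist","pull_grip",.034); pts(c,"wrist","dial_tip",.114)
t=cap("top","t16")
pts(t,"top","pull_grip",.034); pts(t,"top","tumbler",0); pts(t,"top","gel",0); pts(t,"top","pot1",.03,.3)
plan([.5135,-.067,.037],182)
cv2.imwrite("pics/v16.png",np.hstack([cv2.resize(c["image"][0:260,140:400],(400,400)),cv2.resize(t["image"][40:360,60:460],(400,400))]))
E
```

```text
wrist pull_grip 0.93 [275. 176.] [ 0.524 -0.064]
wrist dial_tip 0.92 [271.  50.] [ 0.614 -0.059]
top tumbler 0.82 [391. 139.] [ 0.707 -0.35 ]
top tumbler 0.48 [273. 165.] [ 0.641 -0.062]
top tumbler 0.45 [178. 184.] [0.591 0.172]
top gel 0.69 [246. 107.] [0.784 0.008]
top pot1 0.94 [395. 315.] [ 0.287 -0.352]
top pot1 0.86 [208. 194.] [0.564 0.089]
top pot1 0.81 [137. 195.] [0.56  0.258]
top pot1 0.77 [266. 249.] [ 0.437 -0.05 ]
top pot1 0.73 [317. 236.] [ 0.469 -0.17 ]
shares [-0.08  1.98 -0.02] turn 0.004 pos [ 0.5075 -0.0687  0.1958] h -177.7 open 0.65 F [-0.3  0.4 -0.1] t 63.1
```

View pics/v16.png

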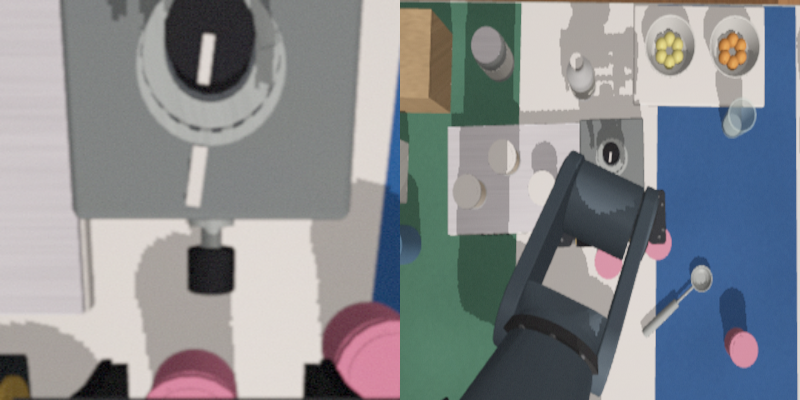

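The knob is back in at (211,270), with the same gap behind it as at the start, and the pointer is still on the tab. The three pots are on the plate, and the tumbler and bottle are standing. Handing in.

```bash
python3 -c "
from rig import bot
print(bot.hand_in())"
```

```text
the job is handed in; nothing more can be done
None
```

The job is done in the order asked and handed in at about 63 s of the 210 s allowed; the hand-in gives no verdict.

- **Knob out:** I pulled it until it stopped, about 14 mm, and the force rose from 5 to 12 N at the stop.
- **Dial:** I turned it about 174° clockwise. After the ring was tightened, the pointer measured 174.2° and the tab 174.1°.
- **Lock ring:** I turned it clockwise until the twist held steady at about 1.07 N m while the grip slipped, so it is against its stop.
- **Pots:** All three cream pots stand upright and wholly on the plate. I pressed each lid until it stopped moving, at 17 to 20 N, and in the scene view the lids sit flush. I left the pink look-alikes alone.
- **Knob in:** I pushed it back to its stop at x = 0.527 m, the same as at the start, with about 15 N on it.

In the last pictures the pointer is still on the tab, the knob is in, and the tumbler and gel bottle are standing. The networks disagreed with the pictures in places: they reported a few false tumblers, and in the last top view they found only two of the three white pots, though all three show in the picture.

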